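Park the sieve shaker's belt tensioner at its set tab

TASK

Make the sieve shaker's belt drive ready for a new belt. Lift the white belt guard up and off its two hooks and stand it upright on the clear patch of table to the right of the shaker; then throw the pawl over to the left so that it lies against the toothed quadrant, and push the sprung tensioner arm to the right until the pawl holds it in the notch whose scale reading is nearest to the set tab. Let go there, with the arm parked on the pawl, and leave the set tab and the other things on the table where they are.

Things in the scene. Friction and masses are not known exactly. Their poses are not given: they have to be found in the camera images.
- shaker: Sieve shaker, fixed: light grey steel housing 170 deep x 330 wide x 300 mm high, a stack of brass sieves clamped on its deck. Origin: on the table at the middle of the foot of its flat front face; -x points out of that face to the robot, y to the left as seen from there. On the face, belt off: two pulleys at left (29 mm proud), tensioner arm in the middle, pawl at right, scale below.
- deck_edge (a point): Middle of the lower front edge of the aluminium sieve deck, 310 mm wide, which overhangs the front face by 60 mm, its underside 338 mm above the table. Because of it a tool that points straight down cannot work at the face: tilt it 25 to 45 degrees, fingers pointing forward and down.
- guard: Belt guard: white sheet-steel box, open at back and below, 75 deep x 210 wide x 165 mm high, 0.26 to 0.5 kg, black upright bar handle in front. It hangs over the drive by two wire loops on hooks. Origin: centre of its underside, 68 mm above the table while hung; front to -x, z up. It stands steadily on its lower edges (origin z = 0).
- guard_grip (a point): Middle of the guard's handle bar: upright, 14 wide x 12 deep x 94 mm high, its axis 38 mm in front of the guard's front sheet; 75.5 mm in front of the guard's origin and 90 mm above it. Grip it across its 14 mm width. Clear table to stand the guard on: 170 to 400 mm right of the shaker's middle, 40 to 150 mm in front of its face.
- guard_hook (a point): Top of the right one of two upturned hooks (8 mm bar, 22 mm out of the face, 16 mm high at the end; the other is 150 mm to the left), each through a 6 mm wire loop at the guard's top rear edge. To free the loops lift the guard straight up 18 to 22 mm (under 12 does not clear the hook ends, over 27 jams the guard's top under the hooks), then draw it straight out 30 mm or more.
- pawl_knob (a point): Point on the axis of the pawl's knob, a black round stud 15 mm across that stands straight out of the face (it spans 30 to 56 mm in front of the face; this point 45 mm). It swings on a circle of 42 mm about the pawl's pivot below it.
- pawl (a joint): Swing of the pawl, a steel finger 60 mm long pivoted at its foot (64 mm right of and 55 mm below the arm's pivot). 0 = thrown out, leaning 16 deg to the right; 0.64 rad = in, leaning left on the toothed quadrant. No spring: gravity holds it on either side; past upright (0.28) it falls over. When in it rides over the teeth (0.50 at a crest) as the arm goes right, and stops the arm's return.
- pivot_axis (a point): Point on the tensioner arm's pivot axis, 45 mm in front of the face, 185 mm above the table. The axis is level and square to the face.
- push_stud (a point): Point on the axis of the arm's push stud, a dark steel round stud 15 mm across at the belt roller, 85 mm from the arm's pivot axis; it spans 29 to 58 mm in front of the face (this point 45 mm). Push it from its left side to the right, along its circle about pivot_axis; 4 N at rest, 9 N at 0.9 rad, a few N more when moved briskly.
- tension_arm (a joint): Swing of the arm: 0 = at rest, 33 deg left of straight down; grows to the right, stop at 1.15 rad. A damped spring returns it. With the pawl in, notches hold it at 0.30, 0.45, 0.61, 0.77 and 0.92 rad; the pawl drops in once the arm is 0.04 rad past a notch and on letting go the arm falls back onto it. An arm pushed too far returns only after the pawl is thrown out.
- pointer_tip (a point): Tip of the arm's black pointer at the inner edge of the scale (an aluminium arc with black ticks at the notch pitch, 9 deg, centred on the arm's pivot), 124 mm from the pivot axis, 5 mm in front of the face.
- tab_mark (a point): Spot on the scale's inner edge at which the set tab points, 124 mm from the arm's pivot axis. The tab is a dark steel clip, 13 x 12 x 20 mm, clamped on the scale's lower edge, with a wedge pointing inward. With the pointer's tip here joint tension_arm equals joint set_tab.
- set_tab (a joint): Place of the set tab along the scale, in the measure of joint tension_arm (0.36 to 0.90 rad). Clamped; not to be shifted.
- wash_bottle: Bystander: white wash bottle with a bent spout, 66 mm across, 213 mm high, left in front; origin at the centre of its underside.
- mallet: Bystander: rubber mallet, 256 mm long, 53 mm high, lying to the left in front of the shaker; origin at the middle of its length on the table.
Not all that is in view belongs to the job. Of the things shaped like the guard, the white one is meant.

How it is judged:
On the way, in this order (a step that is already met when the one before it is completed fails the run):
1. the guard is off its hooks and stands upright on the table to the right of the shaker, let go (height (world z) of guard below 0.012 m and angle between guard's own z axis and vertical below 0.12 rad and y of guard in the frame of shaker below -0.17 m and linear speed of guard below 0.03 m/s and contact force between guard and shaker below 0.2 N and contact force between the fingers and guard below 0.2 N), for 0.2 s.
2. the pawl lies over to the left against the toothed quadrant (value of joint pawl above 0.45 rad), for 0.2 s.
3. the tensioner arm is pushed to the right up to the set tab's reading (distance between pointer_tip and tab_mark below 0.02 m and value of joint pawl above 0.45 rad), for 0.1 s.
At the end, for the whole second after the job is handed in: The guard stands upright on the table, its middle at least 170 mm to the right of the shaker's, at rest and free; the pawl is in (over 0.45 rad); the arm rests in a notch, held by the pawl alone, its pointer within 13 mm of the set tab's mark; the tab is where it was (all of step 1 and value of joint pawl above 0.45 rad and distance between pointer_tip and tab_mark below 0.013 m and velocity of joint tension_arm between -0.05 and 0.05 rad/s and contact force between the fingers and tension_arm below 0.1 N and contact force between the fingers and pawl below 0.1 N); the robot touches nothing.
It fails at once if the set tab is shifted along the scale by more than 3 mm (distance of tab_mark from where it was at the start of the episode above 0.003 m).
It fails at once if one of the other listed things on the table is moved by more than 30 mm (distance of any of wash_bottle, mallet from where it was at the start of the episode above 0.03 m).
It also fails if it takes over 58 s, if anything falls off the work surface, if the arm or the gripper's body presses on something with over 40 N, if the wrist force passes 120 N, or if a joint passes its speed limit or range.

ROBOT

A 7-joint arm with a two-finger parallel gripper is mounted at the origin on a cart in front of the work surface, level with it; the furniture and walls round the work are solid. World frame = base frame: x ahead of the robot, y to its left, z up, the work surface at z = 0. Lengths are in m, angles in rad, forces in N, time in s.
With the tool pointing down it reaches from about 0.4 to 0.85 m from the base axis. Payload 10.4 kg.
Tool frame: the origin (TCP) lies on the centre line of the jaws, within the pads' length; the fingertips stand 11 mm ahead of it and the grasp point (between the pads) lies 8 mm behind it (tip_reach is the distance from the TCP to the fingertips, in m); z points along the fingers, y is the line along which they close (so a half turn about z gives the same grasp; the last joint's range is limited). The gripper opens to 85 mm and grips with 20 to 120 N. Pads are 22 mm wide; open, the fingers measure 114 mm over their backs; the gripper's body (76 mm by 85 mm) begins 54 mm behind the grasp point. The pads swing forward as they close: fully open they stand 13 mm farther back than shut.
Start: joints at [1.108, 0.332, -0.065, 1.46, 0.022, 1.35, -0.088], TCP at [0.266, -0.566, 0.242] pointing down, gripper open.
Joint ranges: [-2.6, 2.6], [-0.5, 2.12], [-1.47, 1.34], [0.16, 2.42], [-1.27, 4.41], [0.06, 2.06], [-2.6, 2.6]. Speed limits (rad/s): [2.22, 2.22, 2.79, 2.79, 3.14, 3.14, 3.14].

INTERFACE

Orientations are given as a unit quaternion [x, y, z, w].
In Python, from workcell import get_obs, camera, hand_in, tip_reach gives the robot as it stands. The module is installed in compiled form; this text tells all that it offers.
- The arm moves only by the tool move_arm, never from a script. Its argument "plan" is a list of rows, each an object with "delta_pos": the shift along the tool's x, y, z in a scale on which 1.0 is 0.8 m, a list of three; "turn": the turn, a rotation vector about the tool's x, y, z in normalised numbers (1 is pi rad), a list of three; "fingers": the closure, from 0 (fully open) to 1 (shut). A call has 1 to 12 rows; each row is the pose to reach, as a shift and turn from the pose commanded when the call began, along the tool's axes at that moment; what a row does not reach only later rows make up. A row lasts 1/8 s, in which the tool goes at most 62.5 mm and 10.7 degrees, less where a joint would pass 70% of its speed; a pose out of reach is approached as far as the arm can. A shift or turn number past 1, either way, is cut back to 1. A call with a gripper value outside its range is refused whole. The fingers move at their own pace and stop on an object; "force" is the grip in N (left out, the last holds). Time passes only in rows, so rows that repeat a pose let the fingers close. It gives the time, the measured TCP pose, the force, the opening and the grip force at its end, in the units of the state.
- get_obs(): the state, without advancing time (a new reading comes with each control period).
- camera(name): name is "side" or "top" or "wrist"; returns a dict with "color" (400x640x3 uint8, red, green, blue), "range_z" (400x640 float32, m along the optical axis (not along the pixel's ray), 0 where there is no reading), "fx", "fy", "cx", "cy" (pixels), "k1" (the pictures are not rectified: a ray, as slopes to the right and down, at radius r is drawn at 1 + k1 r^2 times it, then the intrinsics apply), "R" (3x3) and "t" (3): a world point X has camera coordinates R X + t; the wrist camera has in their place "tool_from_camera" (4x4, takes a point from camera to tool coordinates, whose origin is the TCP and whose axes are the flange's). Camera axes: x right, y down, z forward; pixel columns grow to the right and rows downward; lengths in m; the calibration is good to about 2 mm. A picture is of the moment at which its call begins: read the wrist's pose just before it.
- hand_in(): hands the job in; it is judged then, once.
The state is a dict: "clock": time; "joint_pos": joint angles; "joint_velocities": joint speeds; "tau": joint torques, N m; "position": TCP position; "ee_rot": TCP orientation; "ft_force": force on the tool from outside, world axes, zero at the start; "torque": the same for the moment, N m; "grip_width": opening from 0.0 (shut) to 1.0 (fully open); "grasp_force": force on a finger pad.
Only numpy, scipy, OpenCV 4.12 (cv2) and the standard library are available. Lean on these libraries where they do the work, as an engineer would, in place of code of your own. Each camera call takes 0.05 s, during which the arm holds its last target. There are 200 camera calls.

## Working session

There is one attempt and no reset: what is moved stays moved. The work goes in short steps, Python scripts to look and compute and a tool call to move; the robot and the scene stay as the last step left them, time stands still between calls to the robot, and variables do not carry over. Pictures are saved under pics/ and viewed, at most 10 in all, crops included, and the job is handed in when it is done.

Besides the shell and the picture viewer there is one more tool, called after "Emit:" as a command line: name --argument value ..., lists and objects as JSON in quotes. move_arm: Moves the arm, as the interface text tells. Its arguments: {"type":"object","properties":{"plan":{"type":"array","items":{"type":"object","properties":{"delta_pos":{"type":"array","items":{"type":"number"}},"turn":{"type":"array","items":{"type":"number"}},"fingers":{"type":"number"}}}},"force":{"type":"number"}},"required":["plan"]}

```bash
mkdir -p pics; cat > h.py <<'E'
import numpy as np, cv2
from workcell import get_obs, camera, hand_in
from scipy.spatial.transform import Rotation as Ro
def K(c): return np.array([[c['fx'],0,c['cx']],[0,c['fy'],c['cy']],[0,0,1.]]), np.array([c['k1'],0,0,0,0.])
def pose(c,o=None):
    if 'R' in c: return np.array(c['R']),np.array(c['t'])
    T=np.eye(4);T[:3,:3]=Ro.from_quat(o['ee_rot']).as_matrix();T[:3,3]=o['position']
    M=np.linalg.inv(T@np.array(c['tool_from_camera']));return M[:3,:3],M[:3,3]
def rays(c,uv,o=None):
    k,d=K(c);R,t=pose(c,o)
    n=cv2.undistortPoints(np.array(uv,float).reshape(-1,1,2),k,d)[:,0]
    return -R.T@t, np.c_[n,np.ones(len(n))]@R   # origin, dirs (unit depth)
def pts(c,uv,o=None):
    C,D=rays(c,uv,o);uv=np.array(uv,int).reshape(-1,2)
    return C+D*c['range_z'][uv[:,1],uv[:,0]][:,None]
def cloud(c,o=None):
    v,u=np.mgrid[:400,:640];return pts(c,np.c_[u.ravel(),v.ravel()],o).reshape(400,640,3)
def proj(c,X,o=None):
    k,d=K(c);R,t=pose(c,o);return cv2.projectPoints(np.array(X,float).reshape(-1,1,3),cv2.Rodrigues(R)[0],t,k,d)[0][:,0]
def save(n,im): cv2.imwrite('pics/'+n+'.png',im[...,::-1])
E
python3 - <<'E'
from h import *
import pickle
o=get_obs();print({k:np.round(v,3) for k,v in o.items()})
cs={}
for n in('side','top','wrist'):
    c=camera(n);cs[n]=c
    print(n,c['fx'],c['k1'],(c['range_z']>0).mean(), pose(c,o)[0].round(2).tolist(),(-pose(c,o)[0].T@pose(c,o)[1]).round(3))
print(np.round(cs['wrist']['tool_from_camera'],3))
pickle.dump((o,cs),open('s0.pkl','wb'))
save('a_side',cs['side']['color']);save('a_top',cs['top']['color'])
E
```

```text
{'clock': np.float64(0.0), 'joint_pos': array([ 1.108,  0.333, -0.065,  1.461,  0.022,  1.35 , -0.088]), 'joint_velocities': array([-0.001,  0.001,  0.002, -0.001,  0.001,  0.   ,  0.   ]), 'tau': array([-1.0000e-03, -6.2544e+01,  4.9000e-02, -3.9160e+01,  1.6000e-02,
        1.0000e-02, -0.0000e+00]), 'position': array([ 0.266, -0.565,  0.242]), 'ee_rot': array([ 0.976,  0.218, -0.   , -0.001]), 'ft_force': array([-0.78 , -0.007, -0.436]), 'torque': array([-0.017,  0.035,  0.022]), 'grasp_force': np.float64(0.0), 'grip_width': np.float64(1.004)}
side 395.04805210194644 0.013982826423271855 0.98451171875 [[0.38, 0.92, 0.0], [0.58, -0.24, -0.78], [-0.72, 0.3, -0.62]] [ 1.44  -0.343  0.956]
top 470.287087016333 0.03337611842374633 0.99598046875 [[0.38, -0.93, 0.01], [-0.74, -0.3, -0.61], [0.56, 0.22, -0.8]] [-0.32  -0.333  1.428]
wrist 309.35811561862545 -0.0005020575462824424 0.99618359375 [[0.43, -0.9, -0.0], [-0.86, -0.41, 0.31], [-0.28, -0.13, -0.95]] [ 0.338 -0.532  0.373]
[[ 0.    -0.951 -0.311  0.079]
 [ 1.     0.    -0.001  0.001]
 [ 0.001 -0.311  0.951 -0.132]
 [ 0.     0.     0.     1.   ]]
```

View pics/a_side.png

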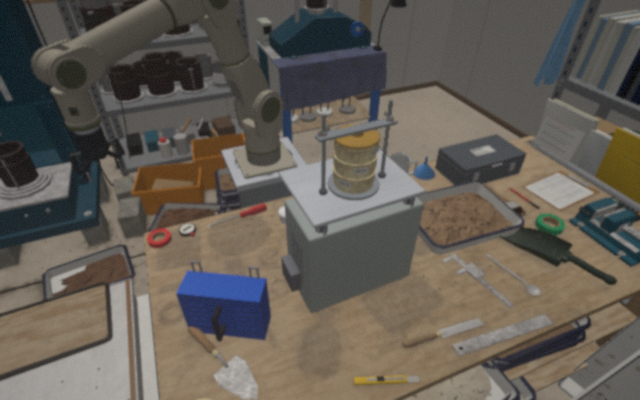

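View pics/a_top.png

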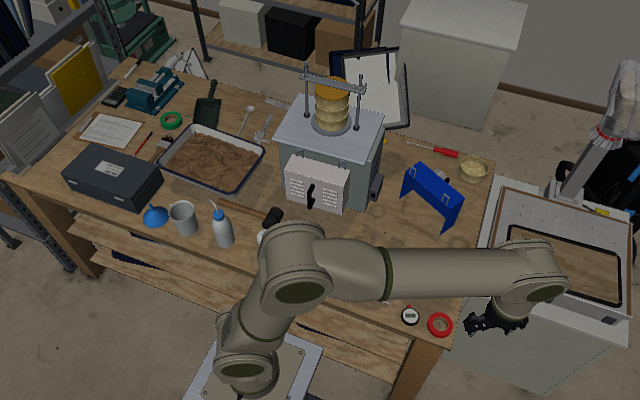

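The top view shows the white guard hanging on the shaker at about (317,183), with its black handle at (311,195). The blue guard at (433,195) stands on the table to the right and is a decoy. The white bottle at (222,225) and the mallet head at (272,215) are bystanders. Candidates for the guard are white (317,183) and blue (433,195), so I choose the white one and measure it next.

```bash
python3 - <<'E'
from h import *
import pickle
o,cs=pickle.load(open('s0.pkl','rb'));c=cs['top'];P=cloud(c);im=c['color'];hsv=cv2.cvtColor(im,cv2.COLOR_RGB2HSV)
# guard front: white mask in ROI
roi=np.zeros((400,640),bool);roi[155:215,284:352]=1
w=roi&(hsv[...,1]<40)&(hsv[...,2]>120)
Q=P[w]
# ransac plane vertical
rng=np.random.default_rng(0);best=0
for _ in range(500):
    a=Q[rng.choice(len(Q),2,False),:2];d=a[1]-a[0];n=np.array([-d[1],d[0]])
    if np.linalg.norm(n)<.03: continue
    n/=np.linalg.norm(n);i=abs((Q[:,:2]-a[0])@n)<.003
    if i.sum()>best:best=i.sum();I=i
F=Q[I];m=F[:,:2].mean(0);n=np.linalg.svd(F[:,:2]-m)[2][1];n*=np.sign(n@m)
# n = +x of shaker
yaw=np.arctan2(n[1],n[0]);l=np.array([-n[1],n[0]])
print('n',n,'yaw',yaw,best,len(Q),'front plane dist',m@n)
s=(F[:,:2])@l;print('lat',np.percentile(s,[0,1,50,99,100]),'z',np.percentile(F[:,2],[0,1,50,99,100]))
# handle: dark in ROI
b=roi&(hsv[...,2]<50);b[:,:300]=0;b[:,325:]=0
H=P[b];x=H[:,:2]@n-m@n;y=H[:,:2]@l
k=(x<-.025)&(x>-.06)
print('handle',k.sum(),np.percentile(x[k],[1,50,99]),np.percentile(y[k],[1,50,99]),np.percentile(H[k,2],[1,50,99]))
# deck top pixels & deck edge
X=P@np.r_[n,0]-m@n;Y=P@np.r_[l,0]
d=(P[...,2]>.335)&(P[...,2]<.36)&(abs(X)<.4)&(abs(Y-np.median(s))<.3)
print('deck',d.sum(),np.percentile(X[d],[0.5,1,50,99.5]),np.percentile(Y[d],[.5,99.5]),np.median(P[d][:,2]))
print('table z',np.median(P[255:275,330:380,2]), P[250,150])
bl=(hsv[...,0]>105)&(hsv[...,0]<128)&(hsv[...,1]>150)&(hsv[...,2]>60);bl[:, :380]=0;bl[:,480:]=0
B=P[bl];print('blue',np.percentile(B@np.r_[n,0]-m@n,[1,50,99]),np.percentile(B@np.r_[l,0],[1,50,99]),np.percentile(B[:,2],[1,99]))
save('b_crop',cv2.resize(im[110:250,230:480],None,fx=3.2,fy=3.2,interpolation=cv2.INTER_CUBIC))
E
```

```text
n [0.99934156 0.03628298] yaw 0.03629095046558712 935 2246 front plane dist 0.578028882470293
lat [-0.07165326 -0.0700535   0.03045761  0.13559976  0.13705052] z [0.06507495 0.07032582 0.16395567 0.23475611 0.23896736]
handle 88 [-0.04653378 -0.04244995 -0.02580701] [0.02506517 0.03092597 0.03917918] [0.11583156 0.16807166 0.20510931]
deck 3982 [0.0135937  0.01413006 0.09351474 0.24674944] [-0.12877129  0.17752741] 0.3498379341191272
table z 0.7093597676087107 [ 0.37832214  0.74801778 -0.37021397]
blue [0.08695801 0.17817697 0.25255697] [-0.45150347 -0.35410195 -0.24127977] [0.00227973 0.17227346]
```

View pics/b_crop.png

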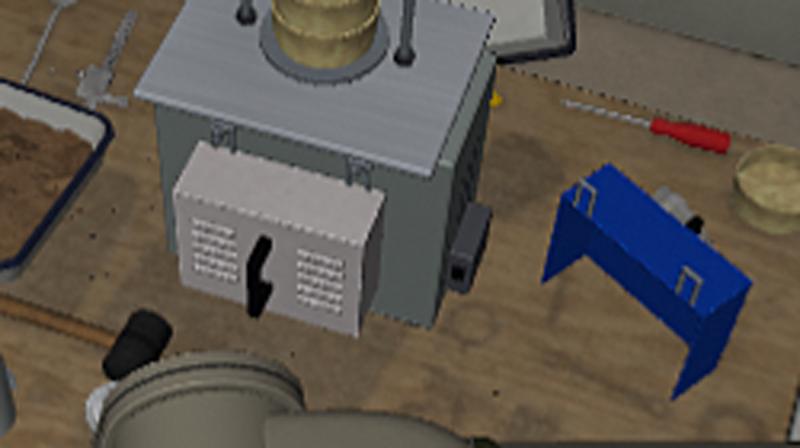

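The white guard's front sheet is 207 mm wide and its top is at z = 0.235, as described. The handle is 42 mm in front of it and the deck edge is about 60 mm in front of where the face must be, so these agree. The blue guard stands 240–450 mm to the right, behind the face line, so the patch is clear. Next I work out the pre-grasp pose.

```bash
cat >> h.py <<'E'
yaw=0.0363;n=np.array([np.cos(yaw),np.sin(yaw),0]);l=np.array([-n[1],n[0],0]);FD=0.6525;LC=0.0244
def W(p): p=np.array(p,float);return n*(FD+p[...,0:1])+l*(LC+p[...,1:2])+np.array([0,0,1])*p[...,2:3]
def S(X): X=np.array(X,float);return np.stack([X@n-FD,X@l-LC,X[...,2]],-1)
def RT(tilt,roll=0,dy=0):  # tilt deg forward, roll deg about tool z, dy extra yaw about world z
    t=np.radians(tilt);z=n*np.sin(t)-np.array([0,0,1])*np.cos(t);x=n*np.cos(t)+np.array([0,0,1])*np.sin(t)
    return (Ro.from_rotvec([0,0,np.radians(dy)])*Ro.from_matrix(np.c_[x,-l,z])*Ro.from_rotvec([0,0,np.radians(roll)]))
def plan(p,R,o=None):
    o=o or get_obs();R0=Ro.from_quat(o['ee_rot'])
    return R0.inv().apply(np.array(p)-o['position']).round(4).tolist(),(R0.inv()*R).as_rotvec().round(4).tolist()
def st():
    o=get_obs();R=Ro.from_quat(o['ee_rot']).as_matrix();print('t',o['clock'].round(2),'S',S(o['position']).round(4),'z',R[:,2].round(3),'x',R[:,0].round(3),'F',o['ft_force'].round(1),'grip',round(float(o['grip_width']),3),round(float(o['grasp_force']),1),'q',o['joint_pos'].round(2));return o
E
python3 - <<'E'
from h import *
import pickle
o,cs=pickle.load(open('s0.pkl','rb'))
R=RT(45);z=R.as_matrix()[:,2]
g=W([-.1125,.007,.158])+.008*z
print(g,plan(g-.11*z,R))
P=cloud(cs['top']);p=P[200:245,240:288].reshape(-1,3);p=p[(p[:,2]>.015)&(p[:,2]<.08)&(p[:,0]>.2)];s=S(p);print('mallet',np.percentile(s,[2,98],axis=0).round(3))
p=P[205:250,205:240].reshape(-1,3);p=p[(p[:,2]>.05)&(p[:,2]<.3)];print('bottle',np.median(S(p),0).round(3))
E
```

```text
[0.54415782 0.05118231 0.15234315] ([0.4426, -0.4699, 0.0121], [-0.1594, 0.7747, 0.3821])
mallet [[-0.253  0.112  0.02 ]
 [-0.112  0.264  0.056]]
bottle [-0.287  0.252  0.12 ]
```

The rows are not in the units I measure in: shifts go in shares of 0.8 m and turns go in shares of pi rad. I convert before sending: -0.47 m is -0.5875, 0.443 m is 0.5538, 0.26 rad is 0.0828.

Emit:
move_arm --plan '[{"delta_pos": [0.1875, -0.2, 0], "turn": [-0.0159, 0.0828, 0.0414], "fingers": 0}, {"delta_pos": [0.1875, -0.2, 0], "turn": [-0.0159, 0.0828, 0.0414], "fingers": 0}, {"delta_pos": [0.1875, -0.2, 0], "turn": [-0.0159, 0.0828, 0.0414], "fingers": 0}, {"delta_pos": [0.1875, -0.2, 0], "turn": [-0.0159, 0.0828, 0.0414], "fingers": 0}, {"delta_pos": [0.375, -0.4, 0.0063], "turn": [-0.035, 0.1655, 0.0828], "fingers": 0}, {"delta_pos": [0.375, -0.4, 0.0063], "turn": [-0.035, 0.1655, 0.0828], "fingers": 0}, {"delta_pos": [0.375, -0.4, 0.0063], "turn": [-0.035, 0.1655, 0.0828], "fingers": 0}, {"delta_pos": [0.5538, -0.5875, 0.015], "turn": [-0.0506, 0.2467, 0.1216], "fingers": 0}, {"delta_pos": [0.5538, -0.5875, 0.015], "turn": [-0.0506, 0.2467, 0.1216], "fingers": 0}, {"delta_pos": [0.5538, -0.5875, 0.015], "turn": [-0.0506, 0.2467, 0.1216], "fingers": 0}, {"delta_pos": [0.5538, -0.5875, 0.015], "turn": [-0.0506, 0.2467, 0.1216], "fingers": 0}, {"delta_pos": [0.5538, -0.5875, 0.015], "turn": [-0.0506, 0.2467, 0.1216], "fingers": 0}]'

```text
clock: 1.65
position: [0.4768, 0.0261, 0.2345]
ee_rot: [0.928, 0.016, 0.373, -0.005]
ft_force: [0.3, -0.6, -0.0]
grip_width: 1.003
grasp_force: 0.0
```

```bash
python3 - <<'E'
from h import *
o=st()
R=RT(45);z=R.as_matrix()[:,2]
g=W([-.1125,.007,.158])+.008*z
print(plan(g,R))
c=camera('wrist');save('c_wrist',c['color'])
P=cloud(c,o);s=S(P);v=cv2.cvtColor(c['color'],cv2.COLOR_RGB2HSV)[...,2]
k=(v<60)&(s[...,0]>-.135)&(s[...,0]<-.095)&(abs(s[...,1])<.05)&(s[...,2]>.09)&(s[...,2]<.22)
print(k.sum(),np.percentile(s[k],[2,50,98],axis=0).round(4))
E
```

```text
Traceback (most recent call last):
  File "h.py", line 31, in st
    o=get_obs();R=Ro.from_quat(o['ee_rot']).as_matrix();print('t',o['clock'].round(2),'S',S(o['position']).round(4),'z',R[:,2].round(3),'x',R[:,0].round(3),'F',o['ft_force'].round(1),'grip',round(float(o['grip_width']),3),round(float(o['grasp_force']),1),'q',o['joint_pos'].round(2));return o
                                                                  ^^^^^^^^^^^^^^^^
AttributeError: 'float' object has no attribute 'round'
```

```bash
sed -i "s/o\['clock'\].round(2)/round(float(o['clock']),2)/" h.py; python3 - <<'E'
from h import *
o=st()
R=RT(45);z=R.as_matrix()[:,2]
g=W([-.1125,.007,.158])+.008*z
print(plan(g,R))
c=camera('wrist');save('c_wrist',c['color'])
P=cloud(c,o);s=S(P);v=cv2.cvtColor(c['color'],cv2.COLOR_RGB2HSV)[...,2]
k=(v<60)&(s[...,0]>-.135)&(s[...,0]<-.095)&(abs(s[...,1])<.05)&(s[...,2]>.09)&(s[...,2]<.22)
print(k.sum(),np.percentile(s[k],[2,50,98],axis=0).round(4))
E
```

```text
t 1.65 S [-0.175  -0.0156  0.2345] z [ 0.692  0.021 -0.722] x [0.721 0.026 0.692] F [ 0.3 -0.6 -0. ] grip 1.003 0.0 q [ 0.36 -0.5  -0.47  2.42 -0.33  0.43 -1.44]
([-0.0077, -0.023, 0.1063], [0.0044, 0.0207, 0.0002])
931 [[-0.119   0.0011  0.1252]
 [-0.1178  0.0081  0.1956]
 [-0.0963  0.0128  0.2044]]
```

View pics/c_wrist.png

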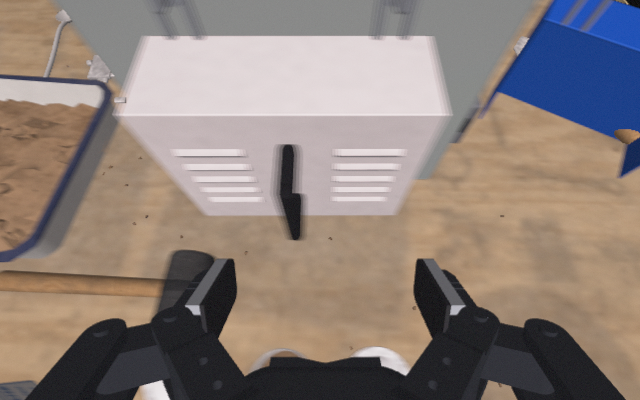

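The wrist view shows the white guard with the black handle at (290,190), ahead of the jaws. The handle measures y = 0.007 m and bar front x = -0.118 m, as expected. Joints 2 and 4 are at their limits here, so I use 35° tilt.

```bash
python3 - <<'E'
from h import *
R=RT(35);z=R.as_matrix()[:,2]
g=W([-.1125,.007,.158])+.008*z
print(plan(g-.06*z,R),plan(g,R))
E
```

```text
([-0.0001, -0.019, 0.0469], [0.0025, -0.1541, -0.0043]) ([-0.0093, -0.0191, 0.1062], [0.0025, -0.1541, -0.0043])
```

To row units: 0.047 m is 0.0588, -0.019 m is -0.0238, 0.0025 rad is 0.0008.

Emit:
move_arm --plan '[{"delta_pos": [0, -0.0238, 0.025], "turn": [0.0008, -0.049, -0.0013], "fingers": 0}, {"delta_pos": [0, -0.0238, 0.0588], "turn": [0.0008, -0.049, -0.0013], "fingers": 0}, {"delta_pos": [0, -0.0238, 0.0588], "turn": [0.0008, -0.049, -0.0013], "fingers": 0}, {"delta_pos": [0, -0.0238, 0.0588], "turn": [0.0008, -0.049, -0.0013], "fingers": 0}]'

```text
clock: 2.2
position: [0.5081, 0.0438, 0.2001]
ee_rot: [0.954, 0.018, 0.3, -0.004]
ft_force: [0.8, 0.2, -0.0]
grip_width: 0.999
grasp_force: 0.0
```

```bash
python3 - <<'E'
from h import *
o=st()
R=RT(35);z=R.as_matrix()[:,2]
g=W([-.1125,.007,.158])+.008*z
print(plan(g-.06*z,R),plan(g,R))
E
```

```text
t 2.2 S [-0.1432  0.0009  0.2001] z [ 0.572  0.017 -0.82 ] x [0.82  0.032 0.572] F [ 0.8  0.2 -0. ] grip 0.999 0.0 q [ 0.52 -0.29 -0.67  2.27 -0.19  0.5  -1.58]
([0.001, -0.0061, 0.0001], [0.0033, 0.0019, 0.0022]) ([0.0011, -0.0063, 0.0601], [0.0033, 0.0019, 0.0022])
```

To row units: 0.06 m is 0.075, 0.001 m is 0.0013, 0.003 rad is 0.001.

Emit:
move_arm --plan '[{"delta_pos": [0.0013, -0.0075, 0.025], "turn": [0.001, 0.0006, 0.0006], "fingers": 0}, {"delta_pos": [0.0013, -0.0075, 0.05], "turn": [0.001, 0.0006, 0.0006], "fingers": 0}, {"delta_pos": [0.0013, -0.0075, 0.075], "turn": [0.001, 0.0006, 0.0006], "fingers": 0}, {"delta_pos": [0.0013, -0.0075, 0.075], "turn": [0.001, 0.0006, 0.0006], "fingers": 0}, {"delta_pos": [0.0013, -0.0075, 0.075], "turn": [0.001, 0.0006, 0.0006], "fingers": 0}]'

```text
clock: 2.82
position: [0.5433, 0.0508, 0.1523]
ee_rot: [0.953, 0.017, 0.301, -0.005]
ft_force: [-0.5, 0.0, 0.3]
grip_width: 0.999
grasp_force: 0.0
```

```bash
python3 - <<'E'
from h import *
o=st()
R=RT(35);z=R.as_matrix()[:,2]
g=W([-.1125,.007,.158])+.008*z
print(plan(g,R))
E
```

```text
t 2.83 S [-0.1077  0.0067  0.1523] z [ 0.574  0.02  -0.818] x [0.818 0.03  0.575] F [-0.5  0.   0.3] grip 0.999 0.0 q [ 0.68 -0.1  -0.87  2.25  0.08  0.35 -1.82]
([-0.0006, -0.0003, 0.0006], [0.001, -0.0012, 0.0007])
```

Emit:
move_arm --plan '[{"delta_pos": [0, 0, 0], "turn": [0, 0, 0], "fingers": 1}, {"delta_pos": [0, 0, 0], "turn": [0, 0, 0], "fingers": 1}, {"delta_pos": [0, 0, 0], "turn": [0, 0, 0], "fingers": 1}, {"delta_pos": [0, 0, 0], "turn": [0, 0, 0], "fingers": 1}, {"delta_pos": [0, 0, 0], "turn": [0, 0, 0], "fingers": 1}, {"delta_pos": [0, 0, 0], "turn": [0, 0, 0], "fingers": 1}, {"delta_pos": [0, 0, 0], "turn": [0, 0, 0], "fingers": 1}]' --force 90

```text
clock: 3.7
position: [0.5433, 0.051, 0.1514]
ee_rot: [0.954, 0.017, 0.301, -0.005]
ft_force: [-4.8, -0.7, 4.0]
grip_width: 0.149
grasp_force: 87.6
```

```bash
python3 - <<'E'
from h import *
o=st();R=Ro.from_quat(o['ee_rot'])
for d in [(0,0,.010),(0,0,.02),(-.025,0,.02),(-.045,0,.02),(-.055,0,.02)]:
    w=n*d[0]+l*d[1]+np.array([0,0,d[2]]);print(d,R.inv().apply(w).round(4))
E
```

```text
t 3.7 S [-0.1077  0.0069  0.1514] z [ 0.573  0.02  -0.819] x [0.819 0.03  0.574] F [-4.8 -0.7  4. ] grip 0.149 87.6 q [ 0.68 -0.1  -0.88  2.25  0.09  0.35 -1.83]
(0, 0, 0.01) [ 0.0057  0.     -0.0082]
(0, 0, 0.02) [ 0.0115  0.     -0.0164]
(-0.025, 0, 0.02) [-0.009   0.     -0.0307]
(-0.045, 0, 0.02) [-0.0254  0.     -0.0422]
(-0.055, 0, 0.02) [-0.0336  0.     -0.0479]
```

To row units: -0.0165 m is -0.0206, 0.0115 m is 0.0144.

Emit:
move_arm --plan '[{"delta_pos": [0.0038, 0, -0.005], "turn": [0, 0, 0], "fingers": 1}, {"delta_pos": [0.0075, 0, -0.01], "turn": [0, 0, 0], "fingers": 1}, {"delta_pos": [0.0113, 0, -0.0156], "turn": [0, 0, 0], "fingers": 1}, {"delta_pos": [0.0144, 0, -0.0206], "turn": [0, 0, 0], "fingers": 1}, {"delta_pos": [0.0144, 0, -0.0206], "turn": [0, 0, 0], "fingers": 1}, {"delta_pos": [0.0144, 0, -0.0206], "turn": [0, 0, 0], "fingers": 1}, {"delta_pos": [0.0144, 0, -0.0206], "turn": [0, 0, 0], "fingers": 1}]'

```text
clock: 4.58
position: [0.5434, 0.0512, 0.1715]
ee_rot: [0.953, 0.018, 0.301, -0.005]
ft_force: [-0.9, 0.6, -4.3]
grip_width: 0.149
grasp_force: 87.8
```

```bash
python3 - <<'E'
from h import *
o=st();c=camera('top');P=cloud(c);s=S(P);hsv=cv2.cvtColor(c['color'],cv2.COLOR_RGB2HSV)
k=(hsv[...,1]<40)&(hsv[...,2]>140)&(s[...,0]<-.002)&(s[...,0]>-.079)&(abs(s[...,1])<.12)&(s[...,2]>.22)&(s[...,2]<.29)
q=s[k];print(k.sum());
A=np.c_[q[:,:2],np.ones(len(q))];co=np.linalg.lstsq(A,q[:,2],rcond=None)[0];print('top z median',np.median(q[:,2]),'slopes',co.round(3))
E
```

```text
t 4.58 S [-0.1076  0.007   0.1715] z [ 0.574  0.021 -0.819] x [0.818 0.03  0.574] F [-0.9  0.6 -4.3] grip 0.149 87.8 q [ 0.65 -0.14 -0.83  2.23 -0.01  0.4  -1.74]
1051
top z median 0.2516889341986017 slopes [0.008 0.002 0.252]
```

Guard top is at 0.252 m and level, so it has lifted 19 mm. I draw it straight out.

To row units: -0.041 m is -0.0513, -0.008 m is -0.01.

Emit:
move_arm --plan '[{"delta_pos": [-0.01, 0, -0.0075], "turn": [0, 0, 0], "fingers": 1}, {"delta_pos": [-0.0205, 0, -0.0144], "turn": [0, 0, 0], "fingers": 1}, {"delta_pos": [-0.0308, 0, -0.0215], "turn": [0, 0, 0], "fingers": 1}, {"delta_pos": [-0.041, 0, -0.0288], "turn": [0, 0, 0], "fingers": 1}, {"delta_pos": [-0.0513, 0, -0.0359], "turn": [0, 0, 0], "fingers": 1}, {"delta_pos": [-0.0513, 0, -0.0359], "turn": [0, 0, 0], "fingers": 1}, {"delta_pos": [-0.0513, 0, -0.0359], "turn": [0, 0, 0], "fingers": 1}]'

```text
clock: 5.5
position: [0.4937, 0.0495, 0.1719]
ee_rot: [0.953, 0.018, 0.301, -0.005]
ft_force: [0.3, 0.0, -4.2]
grip_width: 0.151
grasp_force: 87.9
```

```bash
python3 - <<'E'
from h import *
o=st();R=RT(35)
for y in(-.1,-.28): print(plan(W([-.162,y,.172]),R),plan(W([-.162,y,.1]),R))
E
```

```text
t 5.5 S [-0.1573  0.0072  0.1719] z [ 0.574  0.021 -0.818] x [0.818 0.031 0.575] F [ 0.3  0.  -4.2] grip 0.151 87.9 q [ 0.53 -0.29 -0.71  2.34 -0.21  0.43 -1.59]
([-0.0039, 0.1072, -0.0028], [-0.0, -0.0013, 0.0009]) ([-0.0453, 0.1071, 0.0561], [-0.0, -0.0013, 0.0009])
([-0.0041, 0.2872, -0.0028], [-0.0, -0.0013, 0.0009]) ([-0.0454, 0.2871, 0.0561], [-0.0, -0.0013, 0.0009])
```

To row units: 0.307 m is 0.3838, 0.07 m is 0.0875.

Emit:
move_arm --plan '[{"delta_pos": [-0.0025, 0.0375, -0.0025], "turn": [0, 0, 0], "fingers": 1}, {"delta_pos": [-0.005, 0.0875, -0.0038], "turn": [0, 0, 0], "fingers": 1}, {"delta_pos": [-0.005, 0.1375, -0.0038], "turn": [0, 0, 0], "fingers": 1}, {"delta_pos": [-0.005, 0.1875, -0.0038], "turn": [0, 0, 0], "fingers": 1}, {"delta_pos": [-0.005, 0.2375, -0.0038], "turn": [0, 0, 0], "fingers": 1}, {"delta_pos": [-0.005, 0.2875, -0.0038], "turn": [0, 0, 0], "fingers": 1}, {"delta_pos": [-0.005, 0.3375, -0.0038], "turn": [0, 0, 0], "fingers": 1}, {"delta_pos": [-0.005, 0.3838, -0.0038], "turn": [0, 0, 0], "fingers": 1}, {"delta_pos": [-0.005, 0.3838, -0.0038], "turn": [0, 0, 0], "fingers": 1}, {"delta_pos": [-0.005, 0.3838, -0.0038], "turn": [0, 0, 0], "fingers": 1}]'

```text
clock: 6.75
position: [0.4998, -0.2575, 0.1714]
ee_rot: [0.954, 0.018, 0.301, -0.005]
ft_force: [0.0, 0.6, -4.2]
grip_width: 0.147
grasp_force: 90.2
```

```bash
python3 - <<'E'
from h import *
o=st();R=RT(35);p=S(o['position'])
for z in(.13,.1,.09,.084,.08): print(z,plan(W([p[0],p[1],z]),R))
c=camera('top');save('d_top',cv2.resize(c['color'][110:310,230:510],None,fx=2.8,fy=2.8))
E
```

```text
t 6.75 S [-0.1624 -0.2998  0.1714] z [ 0.573  0.021 -0.819] x [0.819 0.03  0.573] F [ 0.   0.6 -4.2] grip 0.147 90.2 q [ 0.47 -0.03  0.12  2.16 -0.65  0.59 -0.47]
0.13 ([-0.0237, -0.0, 0.0339], [-0.0001, 0.0003, 0.0006])
0.1 ([-0.0409, -0.0, 0.0585], [-0.0001, 0.0003, 0.0006])
0.09 ([-0.0467, -0.0, 0.0667], [-0.0001, 0.0003, 0.0006])
0.084 ([-0.0501, -0.0, 0.0716], [-0.0001, 0.0003, 0.0006])
0.08 ([-0.0524, -0.0, 0.0749], [-0.0001, 0.0003, 0.0006])
```

View pics/d_top.png

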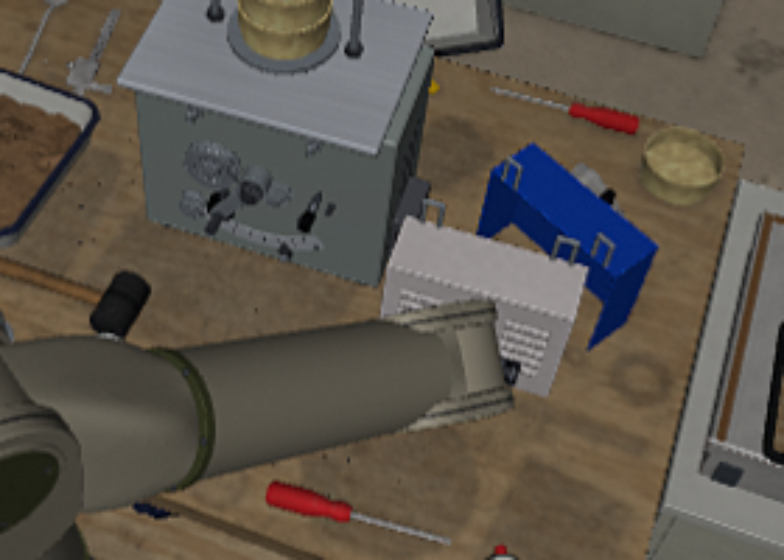

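The crop shows the guard held clear over the right-hand patch, in front of the blue one. The face is uncovered: arm pivot near crop (255,190), pawl (310,212), scale and tab (285,250). I lower the guard now.

To row units: 0.0708 m is 0.0885, 0.0693 m is 0.0866.

Emit:
move_arm --plan '[{"delta_pos": [-0.015, 0, 0.0213], "turn": [0, 0, 0], "fingers": 1}, {"delta_pos": [-0.03, 0, 0.0425], "turn": [0, 0, 0], "fingers": 1}, {"delta_pos": [-0.0425, 0, 0.0606], "turn": [0, 0, 0], "fingers": 1}, {"delta_pos": [-0.0513, 0, 0.0731], "turn": [0, 0, 0], "fingers": 1}, {"delta_pos": [-0.0556, 0, 0.0794], "turn": [0, 0, 0], "fingers": 1}, {"delta_pos": [-0.0588, 0, 0.0838], "turn": [0, 0, 0], "fingers": 1}, {"delta_pos": [-0.0606, 0, 0.0866], "turn": [0, 0, 0], "fingers": 1}, {"delta_pos": [-0.0619, 0, 0.0885], "turn": [0, 0, 0], "fingers": 1}, {"delta_pos": [-0.0619, 0, 0.0885], "turn": [0, 0, 0], "fingers": 1}]'

```text
clock: 7.92
position: [0.4999, -0.2577, 0.0856]
ee_rot: [0.953, 0.018, 0.301, -0.005]
ft_force: [0.1, -0.3, -4.5]
grip_width: 0.146
grasp_force: 90.1
```

```bash
python3 - <<'E'
from h import *
o=st()
E
```

```text
t 7.92 S [-0.1622 -0.3     0.0856] z [ 0.574  0.021 -0.819] x [0.818 0.03  0.574] F [ 0.1 -0.3 -4.5] grip 0.146 90.1 q [ 0.49  0.12  0.11  2.23 -0.95  0.45 -0.13]
```

Not touching yet; down 2 mm at a time.

To row units: 0.0025 m is 0.0031, -0.0017 m is -0.0021.

Emit:
move_arm --plan '[{"delta_pos": [-0.0008, 0, 0.001], "turn": [0, 0, 0], "fingers": 1}, {"delta_pos": [-0.0015, 0, 0.0021], "turn": [0, 0, 0], "fingers": 1}, {"delta_pos": [-0.0021, 0, 0.0031], "turn": [0, 0, 0], "fingers": 1}, {"delta_pos": [-0.0021, 0, 0.0031], "turn": [0, 0, 0], "fingers": 1}]'

```text
clock: 8.43
position: [0.5009, -0.258, 0.0846]
ee_rot: [0.953, 0.018, 0.303, -0.005]
ft_force: [-12.0, 3.7, 17.7]
grip_width: 0.147
grasp_force: 93.5
```

On the table. I release and back off.

To row units: -0.12 m is -0.15, -0.1 m is -0.125.

Emit:
move_arm --plan '[{"delta_pos": [0.0008, 0, -0.0013], "turn": [0, 0, 0], "fingers": 1}, {"delta_pos": [0.0008, 0, -0.0013], "turn": [0, 0, 0], "fingers": 0.5}, {"delta_pos": [0.0008, 0, -0.0013], "turn": [0, 0, 0], "fingers": 0.5}, {"delta_pos": [0.0008, 0, -0.0013], "turn": [0, 0, 0], "fingers": 0.5}, {"delta_pos": [0.0008, 0, -0.0013], "turn": [0, 0, 0], "fingers": 0.5}, {"delta_pos": [0, 0, -0.0375], "turn": [0, 0, 0], "fingers": 0.5}, {"delta_pos": [0, 0, -0.075], "turn": [0, 0, 0], "fingers": 0.5}, {"delta_pos": [0, 0, -0.125], "turn": [0, 0, 0], "fingers": 0.5}, {"delta_pos": [0, 0, -0.15], "turn": [0, 0, 0], "fingers": 0.5}, {"delta_pos": [0, 0, -0.15], "turn": [0, 0, 0], "fingers": 0.5}]'

```text
clock: 9.68
position: [0.4313, -0.2608, 0.1822]
ee_rot: [0.953, 0.017, 0.302, -0.004]
ft_force: [0.5, -0.7, 0.7]
grip_width: 0.5
grasp_force: 0.0
```

```bash
python3 - <<'E'
from h import *
import pickle
o=st();c=camera('top');w=camera('wrist');pickle.dump((o,c,w),open('s1.pkl','wb'))
s=S(cloud(c));hsv=cv2.cvtColor(c['color'],cv2.COLOR_RGB2HSV)
k=(hsv[...,1]<40)&(hsv[...,2]>120)&(s[...,0]<-.02)&(s[...,0]>-.16)&(s[...,1]<-.15)&(s[...,1]>-.45)&(s[...,2]>.1)&(s[...,2]<.25)
q=s[k];print('guard',k.sum(),np.percentile(q,[1,50,99],axis=0).round(3))
t=q[(q[:,2]>.155)];A=np.c_[t[:,:2],np.ones(len(t))];print(np.linalg.lstsq(A,t[:,2],rcond=None)[0].round(3),np.median(t[:,2]))
save('e_top',cv2.resize(c['color'][150:220,285:385],None,fx=8,fy=8,interpolation=cv2.INTER_CUBIC))
E
```

```text
t 9.68 S [-0.231  -0.3007  0.1822] z [ 0.576  0.019 -0.817] x [0.817 0.03  0.576] F [ 0.5 -0.7  0.7] grip 0.5 0.0 q [ 0.53 -0.16  0.17  2.26 -0.63  0.66 -0.4 ]
guard 1792 [[-0.133 -0.401  0.103]
 [-0.112 -0.3    0.163]
 [-0.057 -0.197  0.171]]
[ 0.008 -0.001  0.165] 0.1645789227417811
```

View pics/e_top.png

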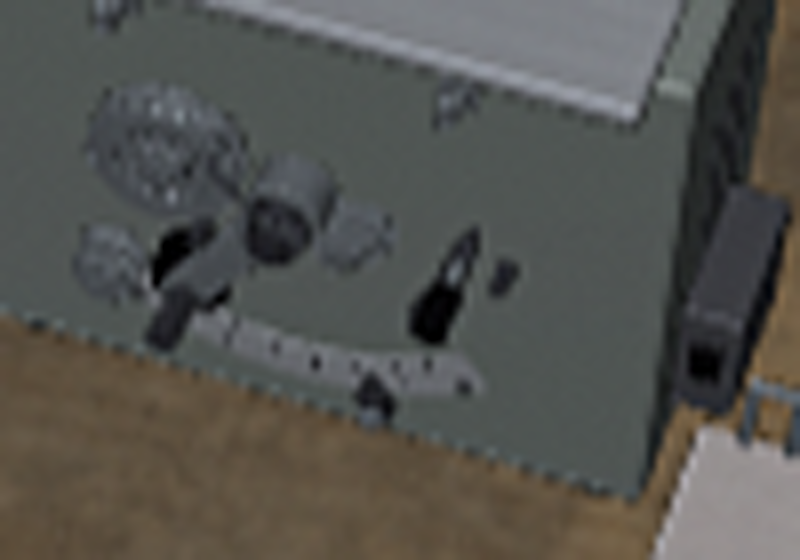

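Guard stands level at y = -0.30 m with its top at 0.165 m. The crop shows the pivot hub at (275,230), push stud at (170,315), pawl knob at (435,310) and tab at (375,395). I move over for a close wrist view.

```bash
python3 - <<'E'
from h import *
print(plan(W([-.2,-.03,.23]),RT(42)))
E
```

```text
([0.0541, -0.2698, -0.0229], [-0.0003, 0.1215, 0.0007])
```

To row units: -0.27 m is -0.3375, 0.03 m is 0.0375, 0.12 rad is 0.0382.

Emit:
move_arm --plan '[{"delta_pos": [0.025, -0.0625, -0.0125], "turn": [0, 0.0159, 0], "fingers": 1}, {"delta_pos": [0.0375, -0.125, -0.025], "turn": [0, 0.0382, 0], "fingers": 1}, {"delta_pos": [0.05, -0.1875, -0.0288], "turn": [0, 0.0382, 0], "fingers": 1}, {"delta_pos": [0.0675, -0.25, -0.0288], "turn": [0, 0.0382, 0], "fingers": 1}, {"delta_pos": [0.0675, -0.3125, -0.0288], "turn": [0, 0.0382, 0], "fingers": 1}, {"delta_pos": [0.0675, -0.3375, -0.0288], "turn": [0, 0.0382, 0], "fingers": 1}, {"delta_pos": [0.0675, -0.3375, -0.0288], "turn": [0, 0.0382, 0], "fingers": 1}, {"delta_pos": [0.0675, -0.3375, -0.0288], "turn": [0, 0.0382, 0], "fingers": 1}]'

```text
clock: 10.78
position: [0.4645, 0.013, 0.2314]
ee_rot: [0.936, 0.019, 0.352, -0.007]
ft_force: [0.2, 0.4, -0.2]
grip_width: -0.003
grasp_force: 0.0
```

```bash
python3 - <<'E'
from h import *
import pickle
o=st();w=camera('wrist');pickle.dump((o,w),open('s2.pkl','wb'))
# rectified view of the face plane x=-0.005: columns y from .15 to -.15, rows z .30 to .02, 0.4 mm/px
g=np.mgrid[0:700,0:750];y=.15-g[1]*.0004;z=.30-g[0]*.0004
uv=proj(w,W(np.stack([np.full(y.shape,-.005),y,z],-1).reshape(-1,3)),o).astype(np.float32).reshape(700,750,2)
im=cv2.remap(w['color'],uv,None,cv2.INTER_LINEAR);save('f_rect',im[150:740])
E
```

```text
t 10.78 S [-0.1878 -0.0282  0.2314] z [ 0.659  0.028 -0.752] x [0.751 0.031 0.66 ] F [ 0.2  0.4 -0.2] grip -0.003 0.0 q [ 0.22 -0.5  -0.32  2.42 -0.21  0.49 -1.5 ]
```

View pics/f_rect.png

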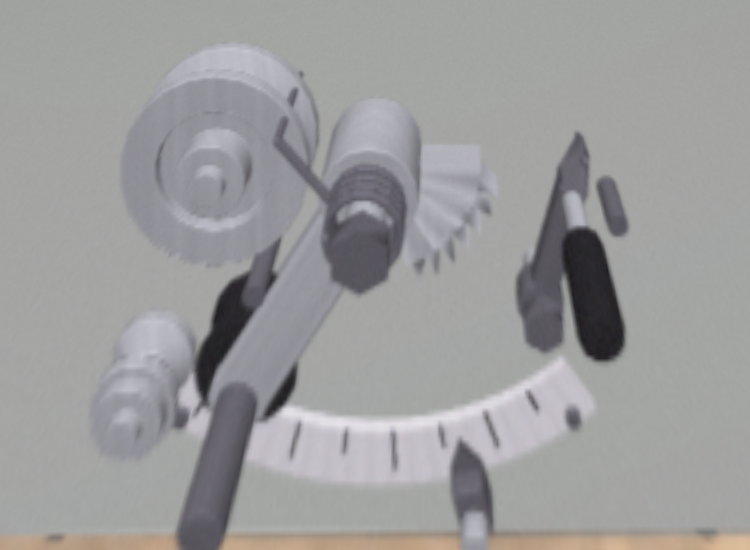

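```bash
python3 - <<'E'
from h import *
import pickle
o,w=pickle.load(open('s2.pkl','rb'));_,c,_=pickle.load(open('s1.pkl','rb'))
for nm,cc,oo in(('wrist',w,o),('top',c,None)):
    P=cloud(cc,oo);s=S(P)
    k=(s[...,0]>-.02)&(s[...,0]<.03)&(abs(s[...,1])<.14)&(s[...,2]>.1)&(s[...,2]<.28)
    q=s[k];
    h,e=np.histogram(q[:,0],50);m=e[h.argmax()];q=q[abs(q[:,0]-m)<.004]
    print(nm,'face x',np.median(q[:,0]),'slopes',np.linalg.lstsq(np.c_[q[:,1:],np.ones(len(q))],q[:,0],rcond=None)[0].round(4),len(q))
    t=(s[...,0]<-.1)&(s[...,0]>-.3)&(abs(s[...,1])<.1)&(abs(s[...,2])<.03);print('table z',np.median(s[t][:,2]),t.sum())
    d=(s[...,2]>.335)&(s[...,2]<.36)&(abs(s[...,1])<.2)&(s[...,0]<.2)&(s[...,0]>-.2);
    if d.sum()>100: print('deck',np.percentile(s[d],[.2,1,99,99.8],axis=0).round(4))
s=S(cloud(c));k=(s[...,0]>.004)&(s[...,0]<.016)&(s[...,2]>.02)&(s[...,2]<.3)&(abs(s[...,1])<.2);print('face y range',np.percentile(s[k][:,1],[0,.5,50,99.5,100]).round(4))
E
```

```text
wrist face x 0.0010178893034462067 slopes [-0.0014  0.0009  0.0008] 28412
table z 0.00011045607426685145 7562
top face x 0.0010775341546170325 slopes [-0.0009 -0.0019  0.0015] 1684
table z 0.0008627658586588538 1595
deck [[-0.0622 -0.1536  0.3398]
 [-0.0604 -0.1522  0.3422]
 [ 0.1696  0.1514  0.3592]
 [ 0.1741  0.1545  0.3598]]
face y range [-0.164  -0.164  -0.0762  0.1658  0.1662]
```

```bash
python3 - <<'E'
from h import *
import pickle
o,w=pickle.load(open('s2.pkl','rb'))
s=S(cloud(w,o))
for p in([0,-.03,.05],[0,-.03,.02],[0,-.03,.0],[-.03,-.03,0],[-.005,-.0348,.0632]):
    uv=proj(w,W([p]),o)[0];u,v=uv.round().astype(int);print(p,uv.round(1),s[v,u].round(4) if 0<=v<400 else '')
for y in(.13,-.03,-.1):
    u=int(proj(w,W([[0,y,.03]]),o)[0,0]);col=s[:,u];i=np.where((col[:,0]>-.004))[0];i=i[i<390];print(u,'last face row',i.max(),col[i.max()].round(4),col[min(i.max()+2,399)].round(4))
E
```

```text
[0, -0.03, 0.05] [326.6 148. ] [-0.0025 -0.0305  0.0539]
[0, -0.03, 0.02] [326.5 160.2] [ 0.0012 -0.0294  0.0185]
[0, -0.03, 0.0] [326.4 167.5] [ 0.0006 -0.0294  0.0004]
[-0.03, -0.03, 0] [326.3 186.7] [-0.0307 -0.0296  0.0005]
[-0.005, -0.0348, 0.0632] [330.5 145.6] [-0.0041 -0.0354  0.0608]
205 last face row 169 [-0.0036  0.1406  0.0006] [-0.0065  0.1404  0.    ]
326 last face row 170 [-0.004  -0.0294 -0.0001] [-0.0067 -0.0295 -0.0009]
379 last face row 170 [-0.004  -0.1038  0.0006] [-0.0073 -0.1035  0.0009]
```

```bash
python3 - <<'E'
from h import *
import pickle
o,w=pickle.load(open('s2.pkl','rb'))
hsv=cv2.cvtColor(w['color'],cv2.COLOR_RGB2HSV)
for u in(210,300,345,380): print(u,[(v,w['color'][v,u].tolist(),round(float(w['range_z'][v,u]),3)) for v in range(150,172,2)])
E
```

```text
210 [(150, [166, 167, 166], 0.397), (152, [164, 164, 163], 0.403), (154, [165, 166, 166], 0.406), (156, [163, 164, 164], 0.409), (158, [165, 166, 166], 0.416), (160, [167, 169, 168], 0.422), (162, [179, 154, 132], 0.439), (164, [179, 155, 132], 0.438), (166, [177, 154, 128], 0.437), (168, [182, 158, 135], 0.436), (170, [189, 163, 139], 0.435)]
300 [(150, [194, 189, 198], 0.391), (152, [193, 188, 196], 0.395), (154, [164, 165, 163], 0.404), (156, [165, 166, 164], 0.41), (158, [163, 164, 163], 0.414), (160, [169, 171, 168], 0.419), (162, [184, 158, 135], 0.44), (164, [186, 160, 136], 0.437), (166, [187, 160, 135], 0.436), (168, [188, 161, 135], 0.437), (170, [190, 163, 135], 0.436)]
345 [(150, [165, 165, 165], 0.395), (152, [162, 166, 162], 0.4), (154, [162, 164, 164], 0.405), (156, [165, 166, 163], 0.41), (158, [165, 167, 164], 0.414), (160, [163, 163, 163], 0.419), (162, [177, 151, 130], 0.439), (164, [184, 157, 133], 0.44), (166, [182, 156, 131], 0.438), (168, [185, 160, 135], 0.436), (170, [183, 157, 132], 0.436)]
380 [(150, [163, 165, 162], 0.396), (152, [164, 164, 163], 0.4), (154, [166, 165, 164], 0.403), (156, [162, 163, 163], 0.411), (158, [163, 163, 164], 0.413), (160, [166, 167, 165], 0.418), (162, [190, 164, 137], 0.441), (164, [203, 174, 144], 0.439), (166, [201, 171, 141], 0.437), (168, [193, 161, 134], 0.435), (170, [186, 158, 130], 0.434)]
```

```bash
python3 - <<'E'
from h import *
import pickle
from scipy.optimize import least_squares
o,w=pickle.load(open('s2.pkl','rb'))
def rect(xp):
    g=np.mgrid[0:1400,0:1500];y=.15-g[1]*.0002;z=.30-g[0]*.0002
    uv=proj(w,W(np.stack([np.full(y.shape,xp),y,z],-1).reshape(-1,3)),o).astype(np.float32).reshape(1400,1500,2)
    return cv2.remap(w['color'],uv,None,cv2.INTER_LINEAR),cv2.remap(w['range_z'],uv,None,cv2.INTER_NEAREST),uv
s=S(cloud(w,o))
for xp in(-.004,):
    im,_,uv=rect(xp);hsv=cv2.cvtColor(im,cv2.COLOR_RGB2HSV);br=(hsv[...,2]>183)&(hsv[...,1]<30)
    br=cv2.morphologyEx(br.astype(np.uint8),cv2.MORPH_OPEN,np.ones((9,9)))
    br[:1000]=0;br[1360:]=0
    ys,zs,zo=[],[],[]
    for c in range(560,1120,4):
        r=np.where(br[:,c])[0]
        if len(r)>10: ys.append(.15-c*.0002);zs.append(.30-r.min()*.0002);zo.append(.30-r.max()*.0002)
    ys,zs,zo=map(np.array,(ys,zs,zo))
    f=lambda p:np.hypot(ys-p[0],zs-p[1])-p[2]
    a=least_squares(f,[0,.185,.124],loss='soft_l1',f_scale=.001);b=least_squares(lambda p:f([p[0],p[1],.124]),[0,.185],loss='soft_l1',f_scale=.001)
    print(xp,len(ys),'free',a.x.round(4),'R124',b.x.round(4),'rms',np.sqrt((b.fun**2).mean()).round(5), 'bottom in',zs.min(),'out',zo.min())
    m=uv[(br>0)].round().astype(int);q=s[m[:,1],m[:,0]];print('scale cloud x',np.percentile(q[:,0],[10,50,90]).round(4))
save('g_tab',cv2.resize(im[1020:1340,500:1200],None,fx=1.1,fy=1.1))
# dark prominent things in cloud
v=cv2.cvtColor(w['color'],cv2.COLOR_RGB2HSV)[...,2]
for nm,xr in(('stud',(-.064,-.052)),):
    k=(s[...,0]>xr[0])&(s[...,0]<xr[1])&(s[...,2]>.04)&(abs(s[...,1])<.14)
    nlab,lab,stt,cen=cv2.connectedComponentsWithStats(k.astype(np.uint8))
    for i in range(1,nlab):
        if stt[i,4]>15:
            q=s[lab==i];print(i,stt[i,4],cen[i].round(0),np.percentile(q,[5,50,95],axis=0).round(4).tolist(),'V',np.median(v[lab==i]))
E
```

```text
-0.004 140 free [-0.0007  0.194   0.1224] R124 [-0.0004  0.1957] rms 0.00042 bottom in 0.07179999999999997 out 0.028200000000000003
scale cloud x [-0.0027 -0.002  -0.0005]
1 187 [382. 123.] [[-0.0554, -0.0813, 0.166], [-0.0546, -0.075, 0.1725], [-0.0525, -0.0693, 0.1775]] V 41.0
2 146 [251. 159.] [[-0.0577, 0.0395, 0.1095], [-0.0568, 0.0453, 0.1179], [-0.0527, 0.0515, 0.1212]] V 98.0
```

View pics/g_tab.png

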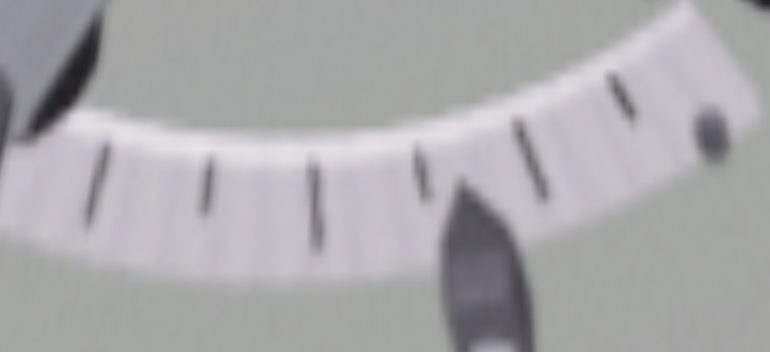

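The scale crop shows ticks at (97,185) to (622,97). The six ticks match readings 0.30, 0.45, 0.61, 0.77, 0.92 and 1.08. The tab tip at (463,183) lies about 0.4 of the way from tick 4 (0.77) to tick 5 (0.92), so its reading is about 0.83 and the nearest notch is 0.77. The stud tip (y 0.0455, z≈0.114) and knob (-0.075, 0.172) agree with a pivot at y≈0, z = 0.185. Next is the pawl.

```bash
sed -i 's/FD=0.6525/FD=0.6535/' h.py; python3 - <<'E'
from h import *
import workcell
tr=workcell.tip_reach
print('tip',tr() if callable(tr) else tr)
o=st();R=RT(45)
print(plan(W([-.13,-.112,.18]),R,o));print(plan(W([-.0518,-.112,.17]),R,o))
E
```

```text
tip 0.011
t 10.82 S [-0.189  -0.0293  0.2313] z [ 0.659  0.027 -0.752] x [0.751 0.03  0.659] F [-0.4  0.2  0.1] grip 0.002 0.0 q [ 0.22 -0.5  -0.32  2.42 -0.21  0.49 -1.5 ]
([0.0103, 0.0829, 0.0773], [-0.0027, 0.0655, 0.0024])
([0.0625, 0.0832, 0.1363], [-0.0027, 0.0655, 0.0024])
```

To row units: 0.083 m is 0.1038, 0.03 m is 0.0375, 0.03 rad is 0.0095.

Emit:
move_arm --plan '[{"delta_pos": [0, 0.0375, 0.0375], "turn": [0, 0.0095, 0], "fingers": 1}, {"delta_pos": [0.0063, 0.075, 0.0688], "turn": [0, 0.0207, 0.0006], "fingers": 1}, {"delta_pos": [0.0125, 0.1038, 0.0963], "turn": [-0.001, 0.0207, 0.0006], "fingers": 1}, {"delta_pos": [0.0125, 0.1038, 0.0963], "turn": [-0.001, 0.0207, 0.0006], "fingers": 1}, {"delta_pos": [0.0125, 0.1038, 0.0963], "turn": [-0.001, 0.0207, 0.0006], "fingers": 1}]'

```text
clock: 11.45
position: [0.5256, -0.0703, 0.1804]
ee_rot: [0.924, 0.015, 0.383, -0.006]
ft_force: [-0.1, 0.6, 0.1]
grip_width: 0.001
grasp_force: 0.0
```

```bash
python3 - <<'E'
from h import *
o=st();R=RT(45)
print(plan(W([-.0518,-.112,.17]),R,o));print(plan(W([-.0518,-.078,.17]),R,o))
E
```

```text
t 11.45 S [-0.1308 -0.1137  0.1804] z [ 0.707  0.023 -0.707] x [0.707 0.023 0.707] F [-0.1  0.6  0.1] grip 0.001 0.0 q [ 0.43 -0.22 -0.29  2.4  -0.79  0.24 -0.72]
([0.0485, -0.002, 0.0631], [0.0024, 0.0003, -0.0032])
([0.0484, -0.036, 0.0631], [0.0024, 0.0003, -0.0032])
```

To row units: 0.063 m is 0.0788, 0.0485 m is 0.0606, -0.002 rad is -0.0006.

Emit:
move_arm --plan '[{"delta_pos": [0.02, -0.0025, 0.0263], "turn": [0, 0, -0.0006], "fingers": 1}, {"delta_pos": [0.04, -0.0025, 0.0525], "turn": [0.0006, 0, -0.001], "fingers": 1}, {"delta_pos": [0.0606, -0.0025, 0.0788], "turn": [0.0006, 0, -0.001], "fingers": 1}, {"delta_pos": [0.0606, -0.0025, 0.0788], "turn": [0.0006, 0, -0.001], "fingers": 1}, {"delta_pos": [0.0606, -0.0025, 0.0788], "turn": [0.0006, 0, -0.001], "fingers": 1}]'

```text
clock: 12.08
position: [0.6042, -0.0647, 0.1718]
ee_rot: [0.923, 0.018, 0.384, -0.006]
ft_force: [0.9, 0.4, 0.0]
grip_width: -0.002
grasp_force: 0.0
```

```bash
python3 - <<'E'
from h import *
o=st();R=RT(45)
print(plan(W([-.0518,-.078,.17]),R,o))
c=camera('top');im=c['color'].copy();p=proj(c,W([[-.045,-.0756,.1704],[-.045,-.0492,.1693]]));print(p)
E
```

```text
t 12.07 S [-0.0521 -0.111   0.1718] z [ 0.708  0.025 -0.706] x [0.705 0.028 0.709] F [0.9 0.4 0. ] grip -0.002 0.0 q [ 0.48 -0.01 -0.4   2.24 -0.6   0.15 -0.9 ]
([-0.001, -0.033, 0.0014], [0.0004, -0.0021, 0.0025])
[[339.45626068 188.93323096]
 [332.08627958 187.00358236]]
```

No contact. I push left gently.

To row units: -0.033 m is -0.0413, -0.018 m is -0.0225.

Emit:
move_arm --plan '[{"delta_pos": [-0.0013, -0.01, 0.0013], "turn": [0, 0, 0], "fingers": 1}, {"delta_pos": [-0.0013, -0.0163, 0.0013], "turn": [0, 0, 0], "fingers": 1}, {"delta_pos": [-0.0013, -0.0225, 0.0013], "turn": [0, 0, 0], "fingers": 1}, {"delta_pos": [-0.0013, -0.0275, 0.0013], "turn": [0, 0, 0], "fingers": 1}, {"delta_pos": [-0.0013, -0.0325, 0.0013], "turn": [0, 0, 0], "fingers": 1}, {"delta_pos": [-0.0013, -0.0375, 0.0013], "turn": [0, 0, 0], "fingers": 1}, {"delta_pos": [-0.0013, -0.0413, 0.0013], "turn": [0, 0, 0], "fingers": 1}, {"delta_pos": [-0.0013, -0.0413, 0.0013], "turn": [0, 0, 0], "fingers": 1}]'

```text
clock: 13.12
position: [0.603, -0.0321, 0.1701]
ee_rot: [0.923, 0.018, 0.384, -0.006]
ft_force: [1.0, 0.4, -0.3]
grip_width: -0.004
grasp_force: 0.0
```

```bash
python3 - <<'E'
from h import *
o=st()
w=camera('wrist');s=S(cloud(w,o));v=cv2.cvtColor(w['color'],cv2.COLOR_RGB2HSV)[...,2]
k=(s[...,0]>-.062)&(s[...,0]<-.03)&(s[...,1]>-.11)&(s[...,1]<-.03)&(s[...,2]>.14)&(s[...,2]<.185)&(v<70)
nl,lab,stt,cen=cv2.connectedComponentsWithStats(k.astype(np.uint8))
for i in range(1,nl):
    if stt[i,4]>30: print(stt[i,4],cen[i].round(),np.percentile(s[lab==i],[5,50,95],axis=0).round(4).tolist())
save('h_wrist',w['color'])
E
```

```text
t 13.12 S [-0.0521 -0.0783  0.1701] z [ 0.708  0.025 -0.706] x [0.705 0.028 0.708] F [ 1.   0.4 -0.3] grip -0.004 0.0 q [ 0.47 -0.02 -0.47  2.25 -0.23  0.12 -1.32]
1574 [266. 256.] [[-0.0559, -0.0565, 0.1697], [-0.0453, -0.051, 0.1755], [-0.0327, -0.0443, 0.1773]]
100 [325. 254.] [[-0.0505, -0.0801, 0.1743], [-0.0457, -0.0791, 0.1795], [-0.0401, -0.0777, 0.1841]]
115 [304. 261.] [[-0.0506, -0.0714, 0.1731], [-0.0479, -0.069, 0.1759], [-0.0447, -0.0663, 0.179]]
117 [346. 261.] [[-0.0505, -0.0918, 0.1729], [-0.048, -0.089, 0.1762], [-0.0446, -0.0865, 0.1788]]
53 [302. 268.] [[-0.0537, -0.0715, 0.18], [-0.0527, -0.0687, 0.181], [-0.0518, -0.0661, 0.1821]]
56 [348. 268.] [[-0.0538, -0.092, 0.1797], [-0.0528, -0.0893, 0.1809], [-0.0518, -0.0863, 0.1826]]
50 [302. 273.] [[-0.0567, -0.0716, 0.1828], [-0.0556, -0.069, 0.1837], [-0.0549, -0.066, 0.1847]]
54 [348. 274.] [[-0.0572, -0.0918, 0.1822], [-0.0558, -0.089, 0.184], [-0.0546, -0.0866, 0.185]]
```

View pics/h_wrist.png

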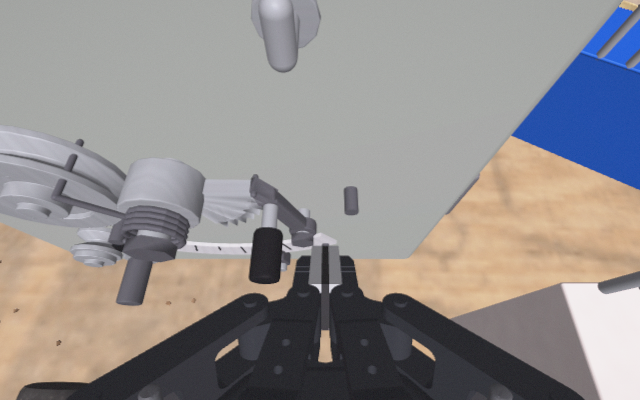

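The wrist view shows the pawl thrown left onto the quadrant, with its knob at (266,256). The knob measures y≈-0.051 m, against -0.050 expected at 0.64 rad, and is clear of the fingers. Next I back out and go round to the left of the push stud.

```bash
python3 - <<'E'
from h import *
import pickle
o,w=pickle.load(open('s2.pkl','rb'));s=S(cloud(w,o))
for nm,y0,y1,z0,z1 in(('hub',-.03,.03,.15,.23),('stud',.03,.065,.09,.13),('pulleyL',.075,.13,.08,.14),('pulleyU',.03,.12,.14,.24)):
    k=(s[...,1]>y0)&(s[...,1]<y1)&(s[...,2]>z0)&(s[...,2]<z1)&(s[...,0]>-.09);print(nm,np.percentile(s[k][:,0],[.3,1,5]).round(4), s[k][s[k][:,0]<np.percentile(s[k][:,0],5)].mean(0).round(4))
o=st();R=RT(45)
for p in([-.13,-.078,.165],[-.14,.075,.14],[-.0528,.073,.105]): print(p,plan(W(p),R,o))
E
```

```text
hub [-0.0487 -0.0483 -0.0454] [-0.0478 -0.0003  0.1865]
stud [-0.0589 -0.0586 -0.0581] [-0.0584  0.046   0.115 ]
pulleyL [-0.0297 -0.0293 -0.0266] [-0.0283  0.0878  0.1023]
pulleyU [-0.0301 -0.0294 -0.0262] [-0.0281  0.0497  0.1781]
t 13.18 S [-0.0519 -0.0786  0.1701] z [ 0.708  0.025 -0.706] x [0.705 0.028 0.709] F [ 0.7 -0.   0.6] grip 0.001 0.0 q [ 0.47 -0.02 -0.47  2.25 -0.23  0.12 -1.32]
[-0.13, -0.078, 0.165] ([-0.0587, -0.0006, -0.0517], [0.0011, -0.002, 0.0023])
[-0.14, 0.075, 0.14] ([-0.0831, -0.1537, -0.0413], [0.0011, -0.002, 0.0023])
[-0.0528, 0.073, 0.105] ([-0.0464, -0.1517, 0.0451], [0.0011, -0.002, 0.0023])
```

To row units: -0.154 m is -0.1925, -0.12 m is -0.15.

Emit:
move_arm --plan '[{"delta_pos": [-0.025, 0, -0.0213], "turn": [0, 0, 0], "fingers": 1}, {"delta_pos": [-0.05, 0, -0.0438], "turn": [0, 0, 0], "fingers": 1}, {"delta_pos": [-0.0725, 0, -0.065], "turn": [0, 0, 0], "fingers": 1}, {"delta_pos": [-0.0825, -0.05, -0.0613], "turn": [0, 0, 0], "fingers": 1}, {"delta_pos": [-0.0938, -0.1, -0.0575], "turn": [0, 0, 0], "fingers": 1}, {"delta_pos": [-0.1, -0.15, -0.0538], "turn": [0, 0, 0], "fingers": 1}, {"delta_pos": [-0.1038, -0.1925, -0.0513], "turn": [0, 0, 0], "fingers": 1}, {"delta_pos": [-0.1038, -0.1925, -0.0513], "turn": [0, 0, 0], "fingers": 1}, {"delta_pos": [-0.1038, -0.1925, -0.0513], "turn": [0, 0, 0], "fingers": 1}, {"delta_pos": [-0.1038, -0.1925, -0.0513], "turn": [0, 0, 0], "fingers": 1}]'

```text
clock: 14.42
position: [0.5104, 0.1172, 0.1399]
ee_rot: [0.923, 0.017, 0.384, -0.006]
ft_force: [0.2, 0.1, 0.4]
grip_width: 0.008
grasp_force: 0.0
```

```bash
python3 - <<'E'
from h import *
o=st();R=RT(45)
for p in([-.0528,.073,.105],): print(p,plan(W(p),R,o))
E
```

```text
t 14.43 S [-0.1392  0.0742  0.1399] z [ 0.708  0.024 -0.706] x [0.705 0.026 0.708] F [0.2 0.1 0.4] grip 0.008 0.0 q [ 1.06 -0.49 -1.36  2.41 -1.2   0.18 -0.88]
[-0.0528, 0.073, 0.105] ([0.0363, 0.0011, 0.0858], [0.0014, -0.002, 0.0])
```

To row units: 0.086 m is 0.1075, 0.024 m is 0.03.

Emit:
move_arm --plan '[{"delta_pos": [0.015, 0.0013, 0.035], "turn": [0, 0, 0], "fingers": 1}, {"delta_pos": [0.03, 0.0013, 0.07], "turn": [0, 0, 0], "fingers": 1}, {"delta_pos": [0.045, 0.0013, 0.1075], "turn": [0, 0, 0], "fingers": 1}, {"delta_pos": [0.045, 0.0013, 0.1075], "turn": [0, 0, 0], "fingers": 1}, {"delta_pos": [0.045, 0.0013, 0.1075], "turn": [0, 0, 0], "fingers": 1}]'

```text
clock: 15.05
position: [0.5461, 0.1017, 0.139]
ee_rot: [0.925, 0.018, 0.38, -0.009]
ft_force: [0.6, 0.5, -0.7]
grip_width: 0.006
grasp_force: 0.0
```

```bash
python3 - <<'E'
from h import *
o=st();R=RT(45)
for f in(0,.2,.4,.6,.7,.8,.87):
    a=np.radians(-33)+f; y=-.085*np.sin(a)+.0075/np.cos(a)*1+.011;zz=.185-.085*np.cos(a)
    print(f,round(y,4),round(zz,4),plan(W([-.0528,y,.105+(zz-.104)*.5]),R,o))
E
```

```text
t 15.05 S [-0.1041  0.0574  0.139 ] z [ 0.702  0.03  -0.711] x [0.711 0.026 0.703] F [ 0.6  0.5 -0.7] grip 0.006 0.0 q [ 1.17 -0.22 -1.46  2.34  0.19  0.07 -2.09]
0 0.0662 0.1137 ([0.016, -0.0086, 0.0568], [-0.0042, 0.0061, 0.0001])
0.2 0.0503 0.1059 ([0.0133, 0.0074, 0.0595], [-0.0042, 0.0061, 0.0001])
0.4 0.0335 0.1013 ([0.0117, 0.0242, 0.0611], [-0.0042, 0.0061, 0.0001])
0.6 0.0165 0.1 ([0.0112, 0.0412, 0.0615], [-0.0042, 0.0061, 0.0001])
0.7 0.008 0.1007 ([0.0114, 0.0496, 0.0612], [-0.0042, 0.0061, 0.0001])
0.8 -0.0002 0.1021 ([0.0119, 0.0579, 0.0606], [-0.0042, 0.0061, 0.0001])
0.87 -0.0058 0.1036 ([0.0125, 0.0635, 0.0601], [-0.0042, 0.0061, 0.0001])
```

Joints 3 and 6 are near their limits here at 45° tilt. I back off and take a lower tilt.

```bash
python3 - <<'E'
from h import *
o=st()
print(plan(W([-.14,.06,.16]),RT(33),o),plan(W([-.14,.06,.16]),RT(33,0,-12),o))
E
```

```text
t 15.05 S [-0.1041  0.0574  0.139 ] z [ 0.702  0.03  -0.711] x [0.711 0.026 0.703] F [ 0.6  0.5 -0.7] grip 0.006 0.0 q [ 1.17 -0.22 -1.46  2.34  0.19  0.07 -2.09]
([-0.0108, -0.0028, -0.0402], [-0.0042, -0.2034, 0.0005]) ([-0.0108, -0.0028, -0.0402], [-0.1357, -0.2023, 0.164])
```

To row units: -0.04 m is -0.05, -0.02 m is -0.025, -0.2 rad is -0.0637.

Emit:
move_arm --plan '[{"delta_pos": [-0.0063, -0.0038, -0.025], "turn": [-0.0013, -0.0318, 0], "fingers": 1}, {"delta_pos": [-0.0138, -0.0038, -0.05], "turn": [-0.0013, -0.0637, 0], "fingers": 1}, {"delta_pos": [-0.0138, -0.0038, -0.05], "turn": [-0.0013, -0.0637, 0], "fingers": 1}, {"delta_pos": [-0.0138, -0.0038, -0.05], "turn": [-0.0013, -0.0637, 0], "fingers": 1}, {"delta_pos": [-0.0138, -0.0038, -0.05], "turn": [-0.0013, -0.0637, 0], "fingers": 1}, {"delta_pos": [-0.0138, -0.0038, -0.05], "turn": [-0.0013, -0.0637, 0], "fingers": 1}]'

```text
clock: 15.8
position: [0.5094, 0.1036, 0.1587]
ee_rot: [0.958, 0.018, 0.285, -0.004]
ft_force: [0.1, 0.8, 0.6]
grip_width: -0.001
grasp_force: 0.0
```

```bash
python3 - <<'E'
from h import *
o=st()
print(plan(W([-.0563,.070,.106]),RT(35),o))
E
```

```text
t 15.8 S [-0.1407  0.0606  0.1587] z [ 0.547  0.019 -0.837] x [0.836 0.033 0.547] F [0.1 0.8 0.6] grip -0.001 0.0 q [ 0.65 -0.2  -0.97  2.26  0.03  0.44 -1.91]
([0.0418, -0.0094, 0.0903], [0.0013, 0.0318, 0.0022])
```

To row units: 0.075 m is 0.0938, 0.03 m is 0.0375, 0.03 rad is 0.0095.

Emit:
move_arm --plan '[{"delta_pos": [0.0175, -0.0075, 0.0375], "turn": [0, 0.0032, 0], "fingers": 1}, {"delta_pos": [0.035, -0.0138, 0.075], "turn": [0, 0.0095, 0], "fingers": 1}, {"delta_pos": [0.0438, -0.0138, 0.0938], "turn": [0, 0.0095, 0], "fingers": 1}, {"delta_pos": [0.0438, -0.0138, 0.0938], "turn": [0, 0.0095, 0], "fingers": 1}, {"delta_pos": [0.0438, -0.0138, 0.0938], "turn": [0, 0.0095, 0], "fingers": 1}]'

```text
clock: 16.42
position: [0.5789, 0.1186, 0.1146]
ee_rot: [0.954, 0.019, 0.299, -0.006]
ft_force: [0.3, -0.8, 0.1]
grip_width: -0.001
grasp_force: 0.0
```

```bash
python3 - <<'E'
from h import *
o=st()
print(plan(W([-.0563,.072,.106]),RT(35),o))
E
```

```text
t 16.43 S [-0.0706  0.0731  0.1146] z [ 0.57   0.022 -0.821] x [0.821 0.033 0.571] F [ 0.3 -0.8  0.1] grip -0.001 0.0 q [ 0.45  0.14 -0.86  2.17  0.83  0.41 -2.6 ]
([0.0069, 0.0012, 0.0152], [-0.0016, 0.0036, 0.0031])
```

To row units: 0.015 m is 0.0188, 0.007 m is 0.0088, 0.12 rad is 0.0382.

Emit:
move_arm --plan '[{"delta_pos": [0.0038, 0.0013, 0.0088], "turn": [0, 0, 0.0255], "fingers": 1}, {"delta_pos": [0.0088, 0.0013, 0.0188], "turn": [0, 0, 0.0382], "fingers": 1}, {"delta_pos": [0.0088, 0.0013, 0.0188], "turn": [0, 0, 0.0382], "fingers": 1}, {"delta_pos": [0.0088, 0.0013, 0.0188], "turn": [0, 0, 0.0382], "fingers": 1}]'

```text
clock: 16.92
position: [0.5935, 0.1171, 0.108]
ee_rot: [0.953, -0.041, 0.299, -0.024]
ft_force: [-0.0, 0.6, 0.3]
grip_width: 0.003
grasp_force: 0.0
```

```bash
python3 - <<'E'
from h import *
o=st()
R=Ro.from_quat(o['ee_rot']);p0=S(o['position'])
for f in(0,.2,.4,.6,.7,.8,.87):
    a=np.radians(-33)+f; y=-.085*np.sin(a)+.0075/np.cos(a)+.011;zz=.185-.085*np.cos(a)
    print(f,round(y,4),plan(W([p0[0],y,.106+(zz-.104)*.4]),R,o)[0])
w=camera('wrist');save('i_wrist',w['color'])
s=S(cloud(w,o));k=(s[...,0]<-.03)&(s[...,0]>-.062)&(s[...,1]>.02)&(s[...,1]<.11)&(s[...,2]>.095)&(s[...,2]<.14)
nl,lab,stt,cen=cv2.connectedComponentsWithStats(k.astype(np.uint8))
for i in range(1,nl):
    if stt[i,4]>60: print(stt[i,4],cen[i].round(),np.percentile(s[lab==i],[2,50,98],axis=0).round(4).tolist())
E
```

```text
t 16.93 S [-0.0561  0.0711  0.108 ] z [ 0.572  0.021 -0.82 ] x [ 0.818 -0.093  0.568] F [-0.   0.6  0.3] grip 0.003 0.0 q [-0.29  0.11 -0.09  2.18  0.66  0.33 -2.6 ]
0 0.0662 [0.0016, 0.0047, -0.0015]
0.2 0.0503 [0.0018, 0.0207, 0.001]
0.4 0.0335 [0.0028, 0.0375, 0.0025]
0.6 0.0165 [0.0046, 0.0545, 0.0029]
0.7 0.008 [0.0058, 0.0628, 0.0027]
0.8 -0.0002 [0.0072, 0.0709, 0.0023]
0.87 -0.0058 [0.0082, 0.0764, 0.0017]
1960 [372. 240.] [[-0.058, 0.0394, 0.1144], [-0.045, 0.0466, 0.1201], [-0.0308, 0.0532, 0.1221]]
1955 [324. 267.] [[-0.0617, 0.057, 0.1091], [-0.0548, 0.0697, 0.1223], [-0.0441, 0.0825, 0.1361]]
```

View pics/i_wrist.png

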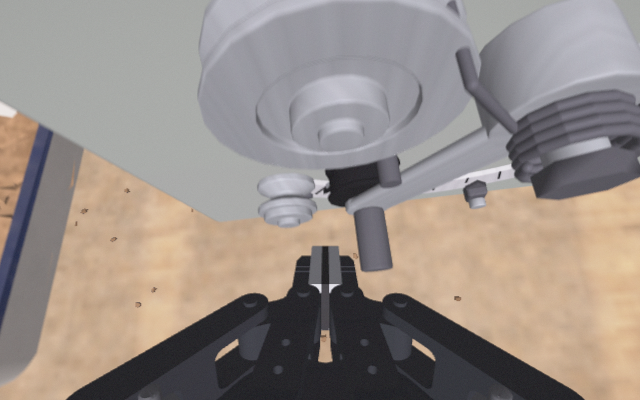

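The wrist view shows the closed fingertips at (325,265), just left of the push stud at (372,240) and clear of the pulleys. The posture is relaxed too, so I push right slowly.

To row units: 0.053 m is 0.0663, 0.048 m is 0.06.

Emit:
move_arm --plan '[{"delta_pos": [0.0025, 0.0075, 0], "turn": [0, 0, 0], "fingers": 1}, {"delta_pos": [0.0025, 0.015, 0], "turn": [0, 0, 0], "fingers": 1}, {"delta_pos": [0.0025, 0.0225, 0.0013], "turn": [0, 0, 0], "fingers": 1}, {"delta_pos": [0.0025, 0.03, 0.0013], "turn": [0, 0, 0], "fingers": 1}, {"delta_pos": [0.0031, 0.0375, 0.0025], "turn": [0, 0, 0], "fingers": 1}, {"delta_pos": [0.0038, 0.045, 0.0031], "turn": [0, 0, 0], "fingers": 1}, {"delta_pos": [0.0044, 0.0525, 0.0031], "turn": [0, 0, 0], "fingers": 1}, {"delta_pos": [0.005, 0.06, 0.0038], "turn": [0, 0, 0], "fingers": 1}, {"delta_pos": [0.0056, 0.0663, 0.0038], "turn": [0, 0, 0], "fingers": 1}, {"delta_pos": [0.0056, 0.0663, 0.0038], "turn": [0, 0, 0], "fingers": 1}]'

```text
clock: 18.23
position: [0.5959, 0.0654, 0.1045]
ee_rot: [0.953, -0.038, 0.299, -0.024]
ft_force: [0.7, 7.2, -1.7]
grip_width: -0.001
grasp_force: 3.1
```

```bash
cat >> h.py <<'E'
def look(o):
    w=camera('wrist');s=S(cloud(w,o));v=cv2.cvtColor(w['color'],cv2.COLOR_RGB2HSV)[...,2]
    for nm,m in(('stud',(s[...,2]>.095)&(s[...,2]<.135)&(s[...,1]<.065)),('knob',(s[...,2]>.14)&(s[...,2]<.2)&(s[...,1]<-.02)&(v<70))):
        k=m&(s[...,0]<-.033)&(s[...,0]>-.061)&(s[...,1]>-.1)
        nl,lab,stt,cen=cv2.connectedComponentsWithStats(k.astype(np.uint8))
        for i in range(1,nl):
            if stt[i,4]>150: print(nm,stt[i,4],cen[i].round(),np.percentile(s[lab==i],[2,50,98],axis=0).round(4).tolist())
E
python3 - <<'E'
from h import *
o=st()
R=Ro.from_quat(o['ee_rot']);p0=S(o['position'])
for f in(.6,.7,.8,.87):
    a=np.radians(-33)+f; y=-.085*np.sin(a)+.0075/np.cos(a)+.011;zz=.185-.085*np.cos(a)
    print(f,round(y,4),plan(W([p0[0],y,.106+(zz-.104)*.4]),R,o)[0])
look(o)
E
```

```text
t 18.23 S [-0.0556  0.0194  0.1045] z [ 0.573  0.023 -0.819] x [ 0.818 -0.088  0.569] F [ 0.7  7.2 -1.7] grip -0.001 3.1 q [-0.16  0.1  -0.09  2.2   0.51  0.27 -2.36]
0.6 0.0165 [0.0003, 0.0029, 0.0001]
0.7 0.008 [0.0014, 0.0112, -0.0002]
0.8 -0.0002 [0.0027, 0.0194, -0.0007]
0.87 -0.0058 [0.0037, 0.0249, -0.0012]
stud 3324 [340. 258.] [[-0.0605, -0.0069, 0.102], [-0.051, 0.0085, 0.1087], [-0.0342, 0.0304, 0.1307]]
knob 5641 [562. 190.] [[-0.0559, -0.0582, 0.1692], [-0.0455, -0.0501, 0.1764], [-0.0335, -0.046, 0.1787]]
```

Contact holds and the arm is at about 0.57 rad with the stud centre near y = 0. The pawl knob is still in at y = -0.050. I continue to about 0.86 rad.

To row units: 0.0225 m is 0.0281, 0.021 m is 0.0263.

Emit:
move_arm --plan '[{"delta_pos": [0.0006, 0.005, 0], "turn": [0, 0, 0], "fingers": 1}, {"delta_pos": [0.0013, 0.01, 0], "turn": [0, 0, 0], "fingers": 1}, {"delta_pos": [0.0019, 0.015, 0], "turn": [0, 0, 0], "fingers": 1}, {"delta_pos": [0.0025, 0.0188, -0.0006], "turn": [0, 0, 0], "fingers": 1}, {"delta_pos": [0.0034, 0.0225, -0.0009], "turn": [0, 0, 0], "fingers": 1}, {"delta_pos": [0.0038, 0.0263, -0.0013], "turn": [0, 0, 0], "fingers": 1}, {"delta_pos": [0.0038, 0.0281, -0.0013], "turn": [0, 0, 0], "fingers": 1}, {"delta_pos": [0.0038, 0.0281, -0.0013], "turn": [0, 0, 0], "fingers": 1}]'

```text
clock: 19.27
position: [0.5968, 0.0436, 0.106]
ee_rot: [0.953, -0.038, 0.3, -0.025]
ft_force: [0.3, 10.5, 0.7]
grip_width: 0.003
grasp_force: 4.7
```

```bash
python3 - <<'E'
from h import *
o=st()
look(o)
E
```

```text
t 19.27 S [-0.0555 -0.0025  0.106 ] z [ 0.573  0.024 -0.819] x [ 0.817 -0.087  0.57 ] F [ 0.3 10.5  0.7] grip 0.003 4.7 q [-0.1   0.09 -0.11  2.21  0.41  0.26 -2.21]
stud 3357 [341. 258.] [[-0.0605, -0.029, 0.1053], [-0.0511, -0.0135, 0.111], [-0.0342, 0.0085, 0.1321]]
knob 4633 [474. 201.] [[-0.0559, -0.057, 0.1694], [-0.0453, -0.0494, 0.1762], [-0.0335, -0.0446, 0.1783]]
```

To row units: -0.02 m is -0.025, -0.015 m is -0.0188.

Emit:
move_arm --plan '[{"delta_pos": [0.0004, 0.0023, 0], "turn": [0, 0, 0], "fingers": 1}, {"delta_pos": [0.0008, 0.0044, -0.0004], "turn": [0, 0, 0], "fingers": 1}, {"delta_pos": [0.0008, 0.0044, -0.0004], "turn": [0, 0, 0], "fingers": 1}, {"delta_pos": [0.0008, 0.0044, -0.0004], "turn": [0, 0, 0], "fingers": 1}, {"delta_pos": [0, 0.0013, 0], "turn": [0, 0, 0], "fingers": 1}, {"delta_pos": [0, -0.0038, 0], "turn": [0, 0, 0], "fingers": 1}, {"delta_pos": [0, -0.0088, 0], "turn": [0, 0, 0], "fingers": 1}, {"delta_pos": [0, -0.0138, 0], "turn": [0, 0, 0], "fingers": 1}, {"delta_pos": [0, -0.0188, 0], "turn": [0, 0, 0], "fingers": 1}, {"delta_pos": [0, -0.025, 0], "turn": [0, 0, 0], "fingers": 1}, {"delta_pos": [0, -0.025, 0], "turn": [0, 0, 0], "fingers": 1}]'

```text
clock: 20.7
position: [0.5978, 0.0618, 0.1065]
ee_rot: [0.953, -0.038, 0.299, -0.023]
ft_force: [-0.1, 0.6, -0.5]
grip_width: 0.0
grasp_force: 0.0
```

```bash
python3 - <<'E'
from h import *
o=st()
look(o)
E
```

```text
t 20.7 S [-0.0539  0.0157  0.1065] z [ 0.572  0.021 -0.82 ] x [ 0.818 -0.087  0.568] F [-0.1  0.6 -0.5] grip 0.0 0.0 q [-0.16  0.1  -0.09  2.2   0.49  0.28 -2.33]
stud 1505 [383. 251.] [[-0.0578, -0.0216, 0.1014], [-0.0466, -0.014, 0.1075], [-0.0347, -0.0075, 0.1095]]
stud 2033 [324. 268.] [[-0.0604, 0.0016, 0.1077], [-0.0529, 0.014, 0.1213], [-0.0418, 0.0271, 0.1343]]
knob 4925 [529. 202.] [[-0.0559, -0.054, 0.168], [-0.0453, -0.0464, 0.1754], [-0.0335, -0.0421, 0.1776]]
```

The arm is held at the 0.77 notch, with the stud centre at y≈-0.015 (0.77 rad predicts -0.016), and the finger is free. I retreat and verify.

To row units: -0.12 m is -0.15, -0.09 m is -0.1125.

Emit:
move_arm --plan '[{"delta_pos": [0, 0, -0.025], "turn": [0, 0, 0], "fingers": 1}, {"delta_pos": [0, 0, -0.0625], "turn": [0, 0, 0], "fingers": 1}, {"delta_pos": [0, 0, -0.1125], "turn": [0, 0, 0], "fingers": 1}, {"delta_pos": [-0.0375, 0, -0.15], "turn": [0, 0, 0], "fingers": 1}, {"delta_pos": [-0.0375, 0, -0.15], "turn": [0, 0, 0], "fingers": 1}, {"delta_pos": [-0.0375, 0, -0.15], "turn": [0, 0, 0], "fingers": 1}]'

```text
clock: 21.5
position: [0.505, 0.0618, 0.1881]
ee_rot: [0.953, -0.038, 0.299, -0.023]
ft_force: [0.1, 0.3, -0.3]
grip_width: -0.001
grasp_force: 0.0
```

```bash
python3 - <<'E'
from h import *
o=st();look(o)
w=camera('wrist')
g=np.mgrid[0:1400,0:1500];y=.15-g[1]*.0002;z=.30-g[0]*.0002
uv=proj(w,W(np.stack([np.full(y.shape,-.005),y,z],-1).reshape(-1,3)),o).astype(np.float32).reshape(1400,1500,2)
im=cv2.remap(w['color'],uv,None,cv2.INTER_LINEAR);v=im.max(2)
print('uv range',uv.min((0,1)),uv.max((0,1)))
# dark runs just inside (pointer) and on the scale (tab) by radius/angle about the pivot
for r in(.105,.110,.114,.118,.122,.128,.132,.136):
    a=np.radians(np.arange(-25,40,.25));c=((.15-(-r*np.sin(a)))/.0002).astype(int);rr=((.30-(.188-r*np.cos(a)))/.0002).astype(int)
    val=v[rr,c];d=np.degrees(a)[val<110];print(r,'dark deg',d.min() if len(d) else None,d.max() if len(d) else None,np.median(d) if len(d) else None,len(d))
c=camera('top');s=S(cloud(c));hsv=cv2.cvtColor(c['color'],cv2.COLOR_RGB2HSV)
k=(hsv[...,1]<40)&(hsv[...,2]>120)&(s[...,0]<-.02)&(s[...,0]>-.16)&(s[...,1]<-.15)&(s[...,1]>-.45)&(s[...,2]>.155)&(s[...,2]<.25)
print('guard top',np.percentile(s[k],[1,50,99],axis=0).round(3).tolist())
E
```

```text
t 21.5 S [-0.1466  0.019   0.1881] z [ 0.572  0.021 -0.82 ] x [ 0.818 -0.087  0.569] F [ 0.1  0.3 -0.3] grip -0.001 0.0 q [-0.15 -0.25 -0.15  2.32  0.24  0.49 -2.14]
stud 573 [359. 153.] [[-0.0582, -0.0214, 0.0977], [-0.0479, -0.014, 0.1071], [-0.0336, -0.0073, 0.1094]]
knob 969 [419.  97.] [[-0.0563, -0.0557, 0.1656], [-0.0477, -0.048, 0.1751], [-0.0338, -0.0423, 0.1774]]
uv range [-202.0743  -394.71127] [901.9797  168.36658]
0.105 dark deg -1.0 39.75 17.875 42
0.11 dark deg -1.5000000000000002 39.75 17.75 49
0.114 dark deg -1.5000000000000002 39.75 17.875 54
0.118 dark deg -1.25 39.75 17.75 55
0.122 dark deg -1.0 39.75 17.875 58
0.128 dark deg -23.5 39.75 33.0 55
0.132 dark deg -14.750000000000002 39.75 15.625 64
0.136 dark deg 4.75 39.75 16.125 58
guard top [[-0.132, -0.401, 0.156], [-0.097, -0.301, 0.165], [-0.057, -0.198, 0.171]]
```

```bash
python3 - <<'E'
from h import *
o=get_obs();print(plan(W([-.16,-.12,.2]),RT(38),o))
E
```

```text
([0.0125, 0.1385, -0.018], [0.0035, 0.055, -0.1172])
```

To row units: 0.1385 m is 0.1731, -0.018 m is -0.0225, 0.055 rad is 0.0175.

Emit:
move_arm --plan '[{"delta_pos": [0.0038, 0.0438, -0.0188], "turn": [0, 0.0064, -0.0095], "fingers": 1}, {"delta_pos": [0.0075, 0.0875, -0.0225], "turn": [0, 0.0127, -0.0191], "fingers": 1}, {"delta_pos": [0.0113, 0.1313, -0.0225], "turn": [0, 0.0175, -0.0286], "fingers": 1}, {"delta_pos": [0.0156, 0.1731, -0.0225], "turn": [0.001, 0.0175, -0.0372], "fingers": 1}, {"delta_pos": [0.0156, 0.1731, -0.0225], "turn": [0.001, 0.0175, -0.0372], "fingers": 1}, {"delta_pos": [0.0156, 0.1731, -0.0225], "turn": [0.001, 0.0175, -0.0372], "fingers": 1}]'

```text
clock: 22.4
position: [0.4964, -0.0771, 0.2001]
ee_rot: [0.945, 0.017, 0.326, -0.006]
ft_force: [1.0, -0.6, -0.0]
grip_width: 0.0
grasp_force: 0.0
```

```bash
python3 - <<'E'
from h import *
o=st();w=camera('wrist')
v0=w['color'].max(2)
for r in(.108,.112,.116,.120,.124,.127,.130,.133,.137):
    a=np.radians(np.arange(-24,40,.2));X=np.stack([np.full(a.shape,-.003 if r>.122 else -.005),-r*np.sin(a),.185-r*np.cos(a)],-1)
    uv=proj(w,W(X),o).astype(np.float32);val=cv2.remap(v0,uv[None],None,cv2.INTER_LINEAR)[0].astype(int)
    bg=np.median(val);d=val<bg-25;e=np.flatnonzero(np.diff(np.r_[0,d,0]))
    print(r,int(bg),[(round(np.degrees(a[i]),1),round(np.degrees(a[j-1]),1),int(val[i:j].min())) for i,j in zip(e[::2],e[1::2])])
look(o)
E
```

```text
t 22.4 S [-0.1602 -0.1195  0.2001] z [ 0.615  0.022 -0.788] x [0.787 0.029 0.616] F [ 1.  -0.6 -0. ] grip 0.0 0.0 q [-0.24 -0.36  0.32  2.37  0.07  0.46 -1.49]
0.108 151 [(np.float64(-9.0), np.float64(-9.0), 121), (np.float64(4.8), np.float64(14.0), 30)]
0.112 153 [(np.float64(-9.0), np.float64(-8.2), 95), (np.float64(4.8), np.float64(13.0), 34)]
0.116 196 [(np.float64(-8.8), np.float64(12.2), 33)]
0.12 184 [(np.float64(-24.0), np.float64(-23.4), 103), (np.float64(-15.2), np.float64(-14.4), 108), (np.float64(-8.2), np.float64(11.4), 33), (np.float64(12.2), np.float64(13.2), 122), (np.float64(21.4), np.float64(22.2), 124), (np.float64(30.4), np.float64(31.6), 114)]
0.124 182 [(np.float64(-24.0), np.float64(-23.6), 95), (np.float64(-15.6), np.float64(-14.8), 100), (np.float64(-8.8), np.float64(10.2), 33), (np.float64(11.4), np.float64(12.4), 118), (np.float64(20.2), np.float64(21.4), 107), (np.float64(29.2), np.float64(30.4), 108)]
0.127 181 [(np.float64(-24.0), np.float64(-23.6), 86), (np.float64(-15.6), np.float64(-14.6), 110), (np.float64(-7.2), np.float64(9.6), 33), (np.float64(11.
[... 383 characters left out ...]
np.float64(29.2), np.float64(30.4), 124)]
0.133 181 [(np.float64(-15.4), np.float64(-14.6), 106), (np.float64(-6.8), np.float64(6.0), 39), (np.float64(13.6), np.float64(16.2), 74), (np.float64(20.2), np.float64(21.4), 104)]
0.137 181 [(np.float64(-15.4), np.float64(-14.8), 124), (np.float64(-7.2), np.float64(1.6), 66), (np.float64(2.4), np.float64(3.4), 135), (np.float64(12.6), np.float64(17.2), 77), (np.float64(20.4), np.float64(21.0), 126), (np.float64(33.8), np.float64(35.6), 130)]
stud 519 [209. 157.] [[-0.0583, -0.0222, 0.0981], [-0.048, -0.0172, 0.1069], [-0.0336, -0.0085, 0.1094]]
knob 776 [225. 110.] [[-0.0563, -0.0572, 0.1651], [-0.0483, -0.0519, 0.1749], [-0.0338, -0.0446, 0.1773]]
```

From the right, the tab tip sits at 15.0°, between ticks at 11.9° (0.77) and 20.8° (0.92). It reads about 0.82, so 0.77 is the nearest notch, roughly 7 mm away. The arm is in that notch, the pawl is in, the guard is standing and the robot is clear, so I hand in.

```bash
python3 -c "
from workcell import hand_in
print(hand_in())"
```

```text
the job is handed in; nothing more can be done
None
```

Job handed in at about 22 s of robot time (no verdict came back): the guard stands upright to the right of the shaker, the pawl is in, and by my measurements the arm is parked in the 0.77 notch, about 7 mm from the set tab's mark (reading about 0.82).

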